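# Weigh a batch of sample trays on the lab balance

## Robot

A 7-joint arm with a two-finger parallel gripper is mounted at the origin on the work surface. World frame = base frame: x ahead of the robot, y to its left, z up, the work surface at z = 0. Lengths are in m, angles in rad, forces in N, time in s.
With the tool pointing down it reaches from about 0.425 to 0.875 m from the base axis. Payload 9.9 kg.
Tool frame: the origin (TCP) lies where the fingers leave the gripper's body, on its centre line; the fingertips stand 73 mm ahead of it and the grasp point (between the pads) lies 54 mm ahead of it (ctrl.tcp_to_tips is the distance from the TCP to the fingertips, in m); x points along the fingers, y is the direction in which the jaws open and shut, and the axes are right-handed (so a half turn about x gives the same grasp; the last joint's range is limited). The gripper opens to 85 mm and grips with 20 to 120 N. Pads are 22 mm wide; open, the fingers measure 114 mm over their backs; the gripper's body (76 mm by 85 mm) begins 54 mm behind the grasp point. The pads swing forward as they close: fully open they stand 13 mm farther back than shut.
Start: joints at [-1.363, 0.576, 0.025, 1.437, -0.015, 1.129, -0.057], TCP at [0.194, 0.646, 0.304] pointing down, gripper open.
Joint ranges: [-2.76, 2.76], [-0.34, 2.15], [-1.52, 1.57], [0.19, 2.46], [-1.09, 4.23], [0.17, 1.99], [-2.82, 2.82]. Speed limits (rad/s): [2.22, 2.22, 3.01, 3.01, 3.14, 3.14, 3.14].

## Interface

Orientations are given as a unit quaternion [w, x, y, z].
In Python, from station import ctrl, viewer gives the robot as it stands. The module is installed in compiled form; this text tells all that it offers.
- The arm moves only by the tool arm_command, never from a script. Its argument "rows" is one flat list of numbers, 5 for each row, row after row: the closure, from -1 (fully open) to 1 (shut), so that 0 is half open, then the shift along the tool's x, y, z normalised to -1 to 1, where 1 is 0.15 m, then the turn about the tool's x normalised to -1 to 1, where 1 is pi rad. In form: [hand, dx, dy, dz, yaw, hand, dx, dy, dz, yaw, ...]. A call has 1 to 10 rows; each row is the pose to reach, as a shift and turn from the pose commanded when the call began, along the tool's axes at that moment, turning the shorter way round; what a row does not reach only later rows make up. A row lasts 1/8 s, in which the tool goes at most 62.5 mm and 10.7 degrees, less where a joint would pass 70% of its speed; a pose out of reach is approached as far as the arm can. A call with a number of a shift or a turn outside -1 to 1 is refused whole. A call with a gripper value outside its range is refused whole. The fingers move at their own pace and stop on an object; "newtons" is the grip in N (left out, the last holds). Time passes only in rows, so rows that repeat a pose let the fingers close. It gives the time, the measured TCP pose, the force and the opening at its end, in the units of the state.
- ctrl.observe(): the state, without advancing time (a new reading comes with each control period).
- viewer.snapshot(name): name is "scene" or "top" or "wrist"; returns (picture, depth): 480x640x3 uint8, red, green, blue; 480x640 float32, m along the optical axis (not along the pixel's ray), 0 where there is no reading.
- viewer.camera_info(name): a dict with "intrinsics" (3x3 intrinsics, pixels), "k1" (the pictures are not rectified: a ray, as slopes to the right and down, at radius r is drawn at 1 + k1 r^2 times it, then the intrinsics apply), "eye" and "orientation" of the camera in the world. Camera axes: x right, y down, z forward; pixel columns grow to the right and rows downward; lengths in m; the calibration is good to about 2 mm. A picture is of the moment at which its call begins: read the wrist's pose just before it. camera_info takes no time and is no camera call; for the wrist camera it gives the pose at the moment of the call.
- ctrl.sign_off(): hands the job in, once; it reports no verdict.
The state is a dict: "t": time; "joint_pos": joint angles; "joint_velocities": joint speeds; "joint_torque": joint torques, N m; "ee_pos": TCP position; "orientation": TCP orientation; "contact_force": force on the tool from outside, world axes, zero at the start; "wrist_torque": the same for the moment, N m; "gripper_width": opening from 0.0 (shut) to 1.0 (fully open).
Only numpy, scipy, OpenCV 4.12 (cv2) and the standard library are available. Lean on these libraries where they do the work, as an engineer would, in place of code of your own. Each camera call takes 0.05 s, during which the arm holds its last target.

## Task

Weigh the sample trays as one batch. If the check weight has been left on the balance pan, first stand it back upright in its little open wooden box; then, with the pan empty, zero the balance by pressing its pedal right down to the stop and letting it up. Next stack every tray that is there in one neat square pile flat in the middle of the pan, long sides along the pan's long sides, large trays below and small ones on top, and with the pile standing free press the pedal right down once more to record the weight and let it up; leave the pile on the pan and do not disturb the bottle, beaker or jar.

Things in the scene. Friction and masses are not known exactly. Their poses are not given: they have to be found in the camera images.
- large1: large sample tray: flat closed aluminium tin with grey faces, 92 (own x) x 62 (own y) x 14 mm high, 85 to 170 g. Origin: the centre of the tin (7 mm above what it lies on). Both faces are alike: either may be up. One of the five trays may be absent. Starts flat on the bench, in one of two rows about 465 and 640 mm ahead of the robot (a marker pen lies between); grip across its 62 mm width.
- large2: large sample tray: flat closed aluminium tin with grey faces, 92 (own x) x 62 (own y) x 14 mm high, 85 to 170 g. Origin: the centre of the tin (7 mm above what it lies on). Both faces are alike: either may be up. One of the five trays may be absent. Starts flat on the bench, in one of two rows about 465 and 640 mm ahead of the robot (a marker pen lies between); grip across its 62 mm width.
- large3: large sample tray: flat closed aluminium tin with grey faces, 92 (own x) x 62 (own y) x 14 mm high, 85 to 170 g. Origin: the centre of the tin (7 mm above what it lies on). Both faces are alike: either may be up. One of the five trays may be absent. Starts flat on the bench, in one of two rows about 465 and 640 mm ahead of the robot (a marker pen lies between); grip across its 62 mm width.
- small1: small sample tray: the same kind of tin but 60 (own x) x 40 (own y) x 14 mm high, 85 to 170 g. Origin: the centre of the tin (7 mm above what it lies on). Both faces are alike: either may be up. One of the five trays may be absent. Starts flat on the bench, in one of two rows about 465 and 640 mm ahead of the robot (a marker pen lies between); grip across its 40 mm width (or 60 mm length).
- small2: small sample tray: the same kind of tin but 60 (own x) x 40 (own y) x 14 mm high, 85 to 170 g. Origin: the centre of the tin (7 mm above what it lies on). Both faces are alike: either may be up. One of the five trays may be absent. Starts flat on the bench, in one of two rows about 465 and 640 mm ahead of the robot (a marker pen lies between); grip across its 40 mm width (or 60 mm length).
- pan (a point): centre of the top of the balance's steel pan: a rigid, fixed, flat plate 160 (x) x 120 (y) mm without rim, 62 mm above the bench. x runs away from the display, along the pan's long sides; z up. The white housing below is 50 mm high, 200 mm wide (y), from 200 mm in front (-x, display) to 100 mm behind the pan centre.
- weight: the check weight when it has been left standing on the pan at the start (absent when it is in its box). Steel, 200 g: cylinder 32 mm across and 34 mm high with a neck and a round grip knob 18 mm across from 42 to 54 mm above its foot. Origin: centre of its foot.
- weight2: the same kind of check weight when it stands in its box already at the start (absent when one stands on the pan). Same shape and size. Origin: centre of its foot.
- weight_box_in (a point): centre of the inner floor of the check weight's fixed open wooden box (its floor is 4 mm thick), outside 70 x 70 mm, 16 mm high, walls 4 mm
- pedal (a joint): angle of the balance's pedal (rad): 0 = up at rest, 0.22 = fully down at its stop. A spring returns it; it takes about 3 N on the pad to start and 8 N at the stop.
- pedal_pad (a point): top of the pedal's ribbed pressing area, 100 mm from the hinge; moves with the pedal, an aluminium plate 125 x 70 mm over a dark steel base 150 x 95 mm fixed to the bench. Its free end (three rubber ribs) stands up and points to the base's -x; the hinge is at +x, 24 mm above the bench. The pad is about 62 mm above the bench when up, 41 mm at the stop. Push straight down.
- bottle: white plastic bottle, 72 mm across, 170 mm high, behind the trays; bystander. Origin: centre of its foot.
- beaker: glass beaker, 70 mm across, 90 mm high, behind the trays; bystander. Origin: centre of its foot.
- jar: amber glass jar, 70 mm across, 90 mm high, behind the pedal; bystander. Origin: centre of its foot.
There are look-alikes about, which are no part of the job. Leave any purple look-alike of the weight alone. What is shaped like the large1 but blue or yellow is not meant.

How it is judged:
On the way, in this order (a step that is already met when the one before it is completed fails the run):
1. the check weight stands upright in its box, let go (horizontal distance between weight and weight_box_in below 0.022 m and z of weight in the frame of weight_box_in below 0.006 m and angle between weight's own z axis and vertical below 0.1 rad and contact force between the fingers and weight below 0.1 N), for 0.2 s.
2. the pedal is pressed to its stop with no tray or weight on the pan (value of joint pedal above 0.19 rad and horizontal distance between each of weight, weight2 and weight_box_in below 0.022 m and z of each of weight, weight2 in the frame of weight_box_in below 0.006 m and angle between each of weight, weight2's own z axis and vertical below 0.1 rad and horizontal distance between each of large1, large2, large3, small1, small2 and pan above 0.12 m), for 0.1 s.
3. all trays stand in one square pile on the pan, large below small, let go (horizontal distance between each of large1, large2, large3, small1, small2 and pan below 0.014 m and angle between the x axis of each of large1, large2, large3, small1, small2 and the x axis of pan, either way round below 0.1 rad and angle between the z axis of each of large1, large2, large3, small1, small2 and the z axis of pan, either way round below 0.05 rad and z of each of large1, large2, large3, small1, small2 in the frame of pan above 0.003 m and linear speed of each of large1, large2, large3, small1, small2 below 0.03 m/s and horizontal distance between large1 and large2 below 0.008 m and horizontal distance between each of large1, large2 and large3 below 0.008 m and horizontal distance between each of large1, large2, large3 and small1 below 0.008 m and horizontal distance between each of large1, large2, large3, small1 and small2 below 0.008 m and z of each of small1, small2 in the frame of large1 above 0.008 m and z of each of small1, small2 in the frame of large2 above 0.008 m and z of each of small1, small2 in the frame of large3 above 0.008 m and contact force between the fingers and large1 below 0.1 N and contact force between the fingers and large2 below 0.1 N and contact force between the fingers and large3 below 0.1 N and contact force between the fingers and small1 below 0.1 N and contact force between the fingers and small2 below 0.1 N and value of joint pedal below 0.05 rad), for 0.3 s.
4. the pedal is pressed to its stop with the pile in place (value of joint pedal above 0.19 rad and horizontal distance between each of large1, large2, large3, small1, small2 and pan below 0.014 m and angle between the x axis of each of large1, large2, large3, small1, small2 and the x axis of pan, either way round below 0.1 rad and angle between the z axis of each of large1, large2, large3, small1, small2 and the z axis of pan, either way round below 0.05 rad and z of each of large1, large2, large3, small1, small2 in the frame of pan above 0.003 m and linear speed of each of large1, large2, large3, small1, small2 below 0.03 m/s and horizontal distance between large1 and large2 below 0.008 m and horizontal distance between each of large1, large2 and large3 below 0.008 m and horizontal distance between each of large1, large2, large3 and small1 below 0.008 m and horizontal distance between each of large1, large2, large3, small1 and small2 below 0.008 m and z of each of small1, small2 in the frame of large1 above 0.008 m and z of each of small1, small2 in the frame of large2 above 0.008 m and z of each of small1, small2 in the frame of large3 above 0.008 m and contact force between the fingers and large1 below 0.1 N and contact force between the fingers and large2 below 0.1 N and contact force between the fingers and large3 below 0.1 N and contact force between the fingers and small1 below 0.1 N and contact force between the fingers and small2 below 0.1 N), for 0.1 s.
At the end, for the whole second after the job is handed in: Every tray present lies flat at rest in one pile: centres within 14 mm of the pan's centre and 8 mm of each other, long sides within 6 degrees of the pan's, each small tray above every large one; the weight, if present, stands upright in its box; the pedal is up (horizontal distance between each of large1, large2, large3, small1, small2 and pan below 0.014 m and angle between the x axis of each of large1, large2, large3, small1, small2 and the x axis of pan, either way round below 0.1 rad and angle between the z axis of each of large1, large2, large3, small1, small2 and the z axis of pan, either way round below 0.05 rad and z of each of large1, large2, large3, small1, small2 in the frame of pan above 0.003 m and linear speed of each of large1, large2, large3, small1, small2 below 0.03 m/s and horizontal distance between large1 and large2 below 0.008 m and horizontal distance between each of large1, large2 and large3 below 0.008 m and horizontal distance between each of large1, large2, large3 and small1 below 0.008 m and horizontal distance between each of large1, large2, large3, small1 and small2 below 0.008 m and z of each of small1, small2 in the frame of large1 above 0.008 m and z of each of small1, small2 in the frame of large2 above 0.008 m and z of each of small1, small2 in the frame of large3 above 0.008 m and horizontal distance between each of weight, weight2 and weight_box_in below 0.022 m and z of each of weight, weight2 in the frame of weight_box_in below 0.006 m and angle between each of weight, weight2's own z axis and vertical below 0.1 rad and value of joint pedal below 0.05 rad); the robot touches nothing.
It fails at once if the bottle is knocked over or pushed more than 40 mm (angle between bottle's own z axis and vertical above 0.5 rad or distance of bottle from where it was at the start of the episode above 0.04 m).
It fails at once if the beaker is knocked over or pushed more than 40 mm (angle between beaker's own z axis and vertical above 0.5 rad or distance of beaker from where it was at the start of the episode above 0.04 m).
It fails at once if the jar is knocked over or pushed more than 40 mm (angle between jar's own z axis and vertical above 0.5 rad or distance of jar from where it was at the start of the episode above 0.04 m).
Of large1, large2, large3, small1, small2 only 4 to 5 are there at a start; the rules pass over those that are not, and their reading is None.
Of weight, weight2 only 1 to 1 are there at a start; the rules pass over those that are not, and their reading is None.
At some moment in a run one of small1, small2 may be knocked a few centimetres aside while the robot is not near it.
Once in a run the grip may slacken for a moment while it holds something.
It also fails if it takes over 210 s, if anything falls off the work surface, if the arm or the gripper's body presses on something with over 40 N, if the wrist force passes 120 N, or if a joint passes its speed limit or range.

## Working session

There is one attempt and no reset: what is moved stays moved. The work goes in short steps, Python scripts to look and compute and a tool call to move; the robot and the scene stay as the last step left them, time stands still between calls to the robot, and variables do not carry over. Pictures are saved under pics/ and viewed, and the job is handed in when it is done.

Besides the shell and the picture viewer there is one more tool, called as name(argument=value, ...), one argument or row to a line, values as JSON. arm_command: Moves the arm, as the interface text tells. Scaled input: -1 to 1 covers 0.15 m each way for a shift and pi rad each way for a turn. Its arguments: {"type":"object","properties":{"rows":{"type":"array","items":{"type":"number"}},"newtons":{"type":"number"}},"required":["rows"]}

```bash
mkdir -p pics; ls
python3 - <<'E'
from station import ctrl, viewer
import cv2
s=ctrl.observe()
for k,v in s.items(): print(k,v)
print(ctrl.tcp_to_tips)
for n in ("scene","top","wrist"):
    p,d=viewer.snapshot(n)
    cv2.imwrite(f"pics/{n}0.png",p[:,:,::-1]); 
    i=viewer.camera_info(n); print(n,i, d.min(),d.max())
E
```

```text
pics
t 0.0
joint_pos [-1.3628244   0.57650601  0.02480534  1.43792821 -0.01502992  1.12901259
 -0.05648924]
joint_velocities [-0.00109671 -0.00039672 -0.0003629   0.00069689 -0.001501    0.0011424
 -0.00124057]
joint_torque [-2.01857742e-04 -7.65753508e+01  2.24996410e+00 -2.85971725e+01
  1.51933433e-02  1.27480522e-02  2.13613157e-05]
ee_pos [0.19402532 0.64614998 0.3030521 ]
orientation [ 0.69952629  0.10218254  0.69967091 -0.10335529]
contact_force [ 0.13700805 -0.33716046 -1.31303377]
wrist_torque [ 0.00112145 -0.00217223 -0.00275736]
gripper_width 0.9988449772451653
0.0726
scene {'intrinsics': array([[502.20752922,   0.        , 313.61189082],
       [  0.        , 502.20752922, 240.24254214],
       [  0.        ,   0.        ,   1.        ]]), 'k1': 0.04183149948024743, 'eye': array([1.15309223, 0.21520627, 0.87166596]), 'orientation': array([-0.18578706,  0.53117685,  0.77679017, -0.28272133])} 0.0 2.7020957
top {'intrinsics': array([[441.39673865,   0.        , 310.17003597],
       [  0.        , 441.39673865, 239.73170786],
       [  0.        ,   0.        ,   1.        ]]), 'k1': -0.10096315650355325, 'eye': array([ 0.39444342, -0.02741867,  1.14227567]), 'orientation': array([-0.03095793,  0.71296237, -0.69956634,  0.03651296])} 0.0 2.0470493
wrist {'intrinsics': array([[356.30412737,   0.        , 320.09469662],
       [  0.        , 356.30412737, 240.0833697 ],
       [  0.        ,   0.        ,   1.        ]]), 'k1': -0.04961120997338188, 'eye': array([0.13056536, 0.66683854, 0.37394299]), 'orientation': array([0.10486667, 0.79560294, 0.59152229, 0.07823245])} 0.0 1.4383754
```

View pics/top0.png

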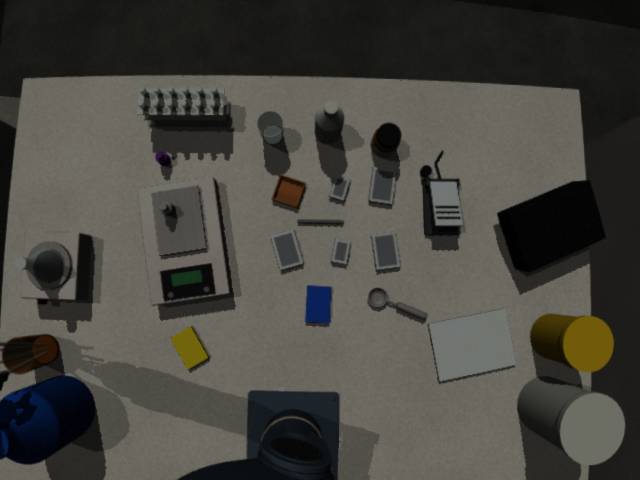

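View pics/scene0.png

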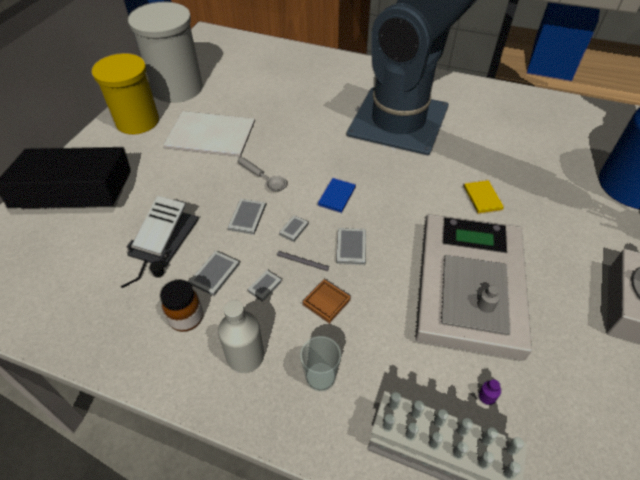

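View pics/wrist0.png

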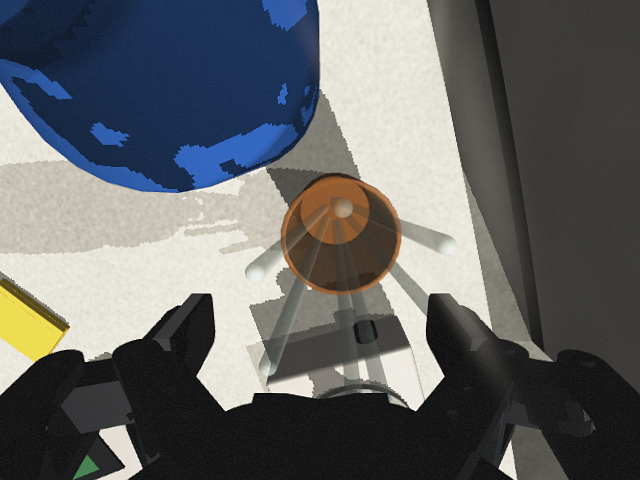

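```bash
cat > lib.py <<'E'
import numpy as np, cv2
from scipy.spatial.transform import Rotation as Rot
from station import ctrl, viewer
def R_(q): return Rot.from_quat([q[1],q[2],q[3],q[0]]).as_matrix()
def snap(n,fn=None):
    i=viewer.camera_info(n); p,d=viewer.snapshot(n); bgr=p[:,:,::-1].copy()
    if fn: cv2.imwrite("pics/"+fn+".png",bgr)
    return bgr,d,i
def rays(info,uv):
    uv=np.atleast_2d(np.asarray(uv,float)); K=info['intrinsics']
    p=cv2.undistortPoints(uv.reshape(-1,1,2),K,np.array([info['k1'],0,0,0.])).reshape(-1,2)
    return np.c_[p,np.ones(len(p))]@R_(info['orientation']).T
def onplane(info,uv,z):
    r=rays(info,uv); e=np.asarray(info['eye']); return e+r*((z-e[2])/r[:,2])[:,None]
def project(info,P):
    P=np.atleast_2d(P); c=(P-info['eye'])@R_(info['orientation']); x=c[:,:2]/c[:,2:]
    r2=(x**2).sum(1,keepdims=True); x=x*(1+info['k1']*r2); K=info['intrinsics']
    return x@K[:2,:2].T+K[:2,2]
def tri(i1,u1,i2,u2):
    r1=rays(i1,u1)[0];r2=rays(i2,u2)[0];A=np.c_[r1,-r2];s=np.linalg.lstsq(A,i2['eye']-i1['eye'],rcond=None)[0]
    a=i1['eye']+s[0]*r1;b=i2['eye']+s[1]*r2; return (a+b)/2,np.linalg.norm(a-b)
def rect(info,mask,z):
    """min-area rect of largest contour, cast on plane z: centre, long-axis angle, sizes"""
    cs,_=cv2.findContours(mask.astype(np.uint8),cv2.RETR_EXTERNAL,cv2.CHAIN_APPROX_NONE)
    c=max(cs,key=cv2.contourArea); P=onplane(info,c.reshape(-1,2),z)[:,:2]
    (cx,cy),(w,h),a=cv2.minAreaRect((P*1000).astype(np.float32))
    if w<h: a+=90; w,h=h,w
    return np.array([cx,cy])/1000,(a+90)%180-90,(w,h)
def move(dest,yaw=0,s=None):
    """normalised dx,dy,dz for TCP destination; yaw (deg) -> turn about tool x"""
    s=s or ctrl.observe(); R=R_(s['orientation']); d=R.T@(np.asarray(dest)-s['ee_pos'])/0.15
    print("move",np.round(d,3),"yaw",round(yaw/180,4), "mm",np.round(d*150,1))
E
python3 - <<'E'
from lib import *
s=ctrl.observe(); print(np.round(R_(s['orientation']),4))
for n in("top","scene"):
    b=cv2.imread(f"pics/{n}0.png")
    crop=b[140:310,120:480] if n=="top" else b[180:420,110:540]
    cv2.imwrite(f"pics/{n}_z.png",cv2.convertScaleAbs(cv2.resize(crop,None,fx=800/crop.shape[1],fy=800/crop.shape[1],interpolation=cv2.INTER_CUBIC),alpha=1.4))
E
```

```text
[[-3.000e-04  2.877e-01  9.577e-01]
 [-1.200e-03  9.577e-01 -2.877e-01]
 [-1.000e+00 -1.300e-03  1.000e-04]]
```

View pics/top_z.png

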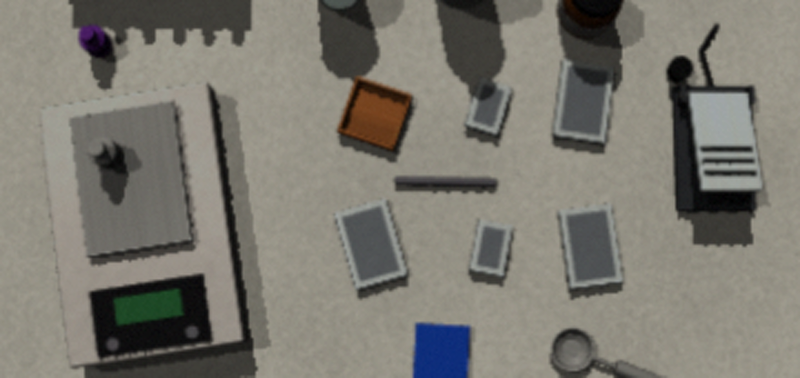

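View pics/scene_z.png

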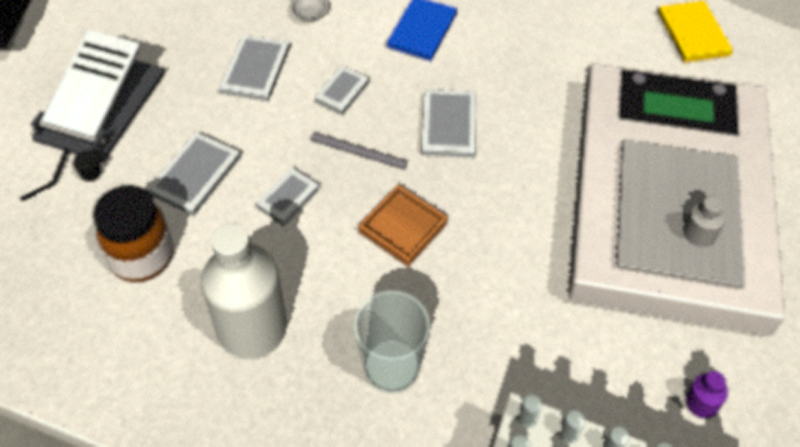

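Run:
```python
from lib import *
it=viewer.camera_info("top"); isc=viewer.camera_info("scene")
def T(pts,z): return onplane(it,np.array(pts)/2.2222+[120,140],z)
def S(pts,z): return onplane(isc,np.array(pts)*430/800+[110,180],z)
np.set_printoptions(precision=4,suppress=True)
p=T([(72,118),(175,100),(190,240),(90,255)],.062);print("panT",p.mean(0),p[:,:2])
p=S([(622,142),(743,155),(742,283),(617,266)],.062);print("panS",p.mean(0),p[:,:2])
p=T([(355,78),(412,95),(392,152),(338,130)],.016);print("boxT",p.mean(0),p[:,:2])
p=S([(400,184),(447,217),(407,264),(360,226)],.016);print("boxS",p.mean(0))
print("knob",tri(it,np.array([(100,147)])/2.2222+[120,140],isc,np.array([(712,205)])*430/800+[110,180]))
print("ribs", T([(727,148),(729,160),(731,174)],.062), S([(107,40),(102,55),(97,70)],.062))
for n,z in(("top",.014),("scene",.014)):
    b=cv2.imread(f"pics/{n}0.png");
names=dict(L1=[(335,212),(388,200),(407,278),(360,292)],L3=[(560,210),(610,205),(622,287),(572,293)],S1=[(480,220),(513,225),(502,278),(471,270)],L2=[(563,62),(612,67),(605,147),(556,137)],S2=[(482,82),(512,90),(497,137),(466,127)])
for k,v in names.items():
    p=T(v,.014); print(k,p.mean(0)[:2], [np.round(np.linalg.norm(p[i]-p[(i+1)%4]),3) for i in range(4)], np.degrees(np.arctan2(*(p[0]+p[1]-p[2]-p[3])[1::-1])))
```

```text
panT [0.541  0.2917 0.062 ] [[0.6079 0.3636]
 [0.6301 0.2465]
 [0.4725 0.2225]
 [0.4535 0.3344]]
panS [0.5429 0.2974 0.062 ] [[0.4793 0.2238]
 [0.4507 0.3471]
 [0.6083 0.367 ]
 [0.6334 0.2518]]
boxT [0.6279 0.0235 0.016 ] [[ 0.6699  0.0471]
 [ 0.6509 -0.0201]
 [ 0.5829  0.0018]
 [ 0.6077  0.0653]]
boxS [0.6335 0.0283 0.016 ]
knob (array([0.5665, 0.3166, 0.1109]), np.float64(0.006613138401223852))
ribs [[ 0.5881 -0.3772  0.062 ]
 [ 0.5745 -0.3793  0.062 ]
 [ 0.5586 -0.3813  0.062 ]] [[ 0.547  -0.3848  0.062 ]
 [ 0.5704 -0.3771  0.062 ]
 [ 0.5931 -0.3696  0.062 ]]
L1 [0.474 0.022] [np.float64(0.063), np.float64(0.093), np.float64(0.056), np.float64(0.097)] 16.84136109239711
L3 [ 0.475  -0.2309] [np.float64(0.059), np.float64(0.096), np.float64(0.059), np.float64(0.097)] 8.51529380566947
S1 [ 0.4733 -0.1154] [np.float64(0.039), np.float64(0.063), np.float64(0.037), np.float64(0.059)] -10.271718474585123
L2 [ 0.6463 -0.2225] [np.float64(0.058), np.float64(0.097), np.float64(0.059), np.float64(0.09)] -5.161348361682064
S2 [ 0.6367 -0.1109] [np.float64(0.036), np.float64(0.059), np.float64(0.038), np.float64(0.057)] -17.667500493833963
```

arm_command(
  rows=[-1, -0.667, 0, 0, 0, -1, -0.667, 0, 0, 0, -1, -0.667, -0.54, 0.87, 0, -1, -0.667, -0.54, 0.87, 0, -1, -0.667, -0.54, 0.87, 0],
  newtons=40,
)

```text
t: 0.78
ee_pos: [0.2989, 0.5282, 0.4042]
orientation: [0.7, 0.104, 0.699, -0.105]
contact_force: [-0.5, 0.3, -0.3]
gripper_width: 1.0
```

arm_command(
  rows=[-1, 0, -0.54, 0.87, 0, -1, 0, -0.54, 0.87, 0, -1, 0, -0.54, 0.87, 0],
)

```text
t: 1.15
ee_pos: [0.4002, 0.4127, 0.4041]
orientation: [0.7, 0.104, 0.699, -0.105]
contact_force: [0.1, 0.9, 0.2]
gripper_width: 1.0
```

arm_command(
  rows=[-1, 0, -0.54, 0.87, -0.14, -1, 0, -0.54, 0.87, -0.14, -1, 0.4, -0.54, 0.87, -0.14, -1, 0.4, -0.54, 0.87, -0.14],
)

```text
t: 1.65
ee_pos: [0.4996, 0.2976, 0.3406]
orientation: [0.704, -0.052, 0.707, 0.049]
contact_force: [-1.1, 0.2, 0.1]
gripper_width: 0.999
```

Run:
```python
from lib import *
s=ctrl.observe(); print(s['t'],s['ee_pos'],s['joint_pos']); R=R_(s['orientation']);print(np.degrees(np.arctan2(R[1,2],R[0,2])))
b,d,i=snap("wrist","w1")
print(i['eye']-s['ee_pos'], R_(i['orientation'])[:,2])
```

```text
1.65 [0.49959445 0.29762545 0.3405991 ] [-0.64261351  0.40730738  0.03606005  1.63389247 -0.01482089  1.10698798
  1.11197247]
8.247733730079846
[-0.06531483 -0.00744233  0.07102831] [ 0.2527232   0.03443023 -0.96692582]
```

View pics/w1.png

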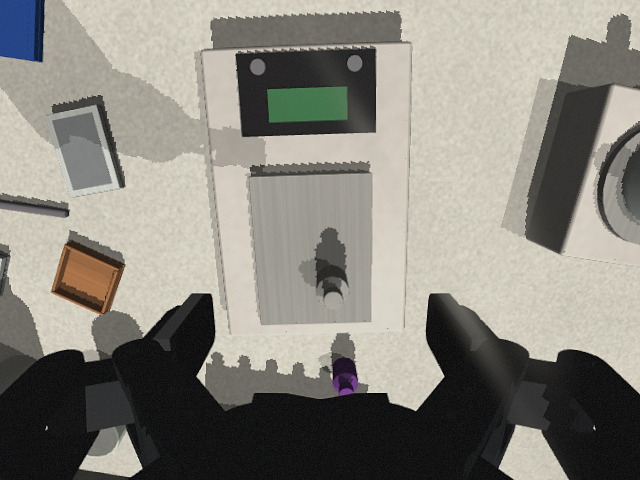

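Run:
```python
from lib import *
b=cv2.imread("pics/w1.png"); c=b[150:345,215:430]
cv2.imwrite("pics/w1z.png",cv2.resize(c,None,fx=3,fy=3,interpolation=cv2.INTER_CUBIC)[:600])
```

```text
(no output)
```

View pics/w1z.png

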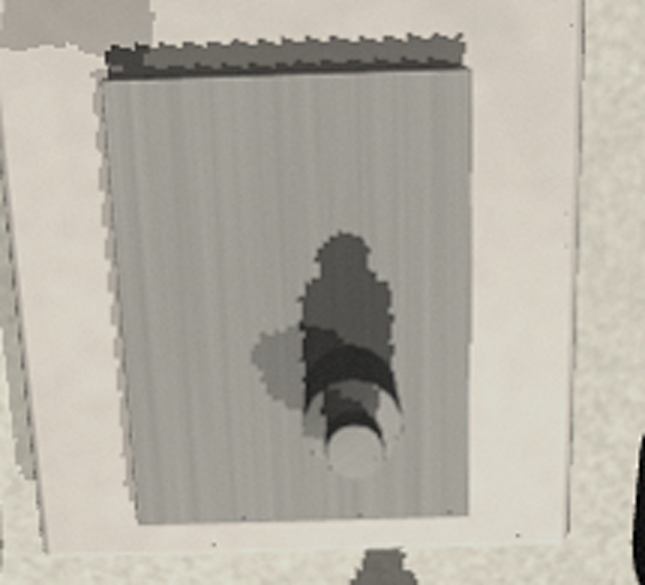

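Run:
```python
from lib import *
np.set_printoptions(precision=4,suppress=True)
i=viewer.camera_info("wrist")
f=lambda p,z: onplane(i,np.array(p)/3+[215,150],z)
p=f([(104,82),(468,68),(468,516),(138,523)],.062); print(p[:,:2],p.mean(0), [np.linalg.norm(p[k]-p[(k+1)%4]) for k in range(4)])
print("angles",np.degrees(np.arctan2(*(p[2]-p[1])[1::-1])),np.degrees(np.arctan2(*(p[3]-p[0])[1::-1])))
k=f([(355,452)],.116)[0]; print(k)
move([k[0],k[1],.25])
s=np.r_[i['eye']]
# box
b=cv2.imread("pics/w1.png")
bx=onplane(i,[(67,241),(125,263),(103,313),(52,290)],.016); print(bx.mean(0),bx[:,:2])
```

```text
[[0.4731 0.2278]
 [0.4517 0.3442]
 [0.6092 0.3731]
 [0.6294 0.2548]] [0.5409 0.3    0.062 ] [np.float64(0.1183164876720816), np.float64(0.16015464270371024), np.float64(0.11993442526434377), np.float64(0.158548465639113)]
angles 10.390901522058005 9.809793839944112
[0.5661 0.3229 0.116 ]
move [0.609 0.092 0.466] yaw 0.0 mm [91.4 13.8 69.9]
[0.6252 0.0328 0.016 ] [[ 0.5823  0.0102]
 [ 0.5994  0.0808]
 [ 0.67    0.0524]
 [ 0.6489 -0.0122]]
```

arm_command(
  rows=[-1, 0.2, 0.09, 0.466, 0, -1, 0.4, 0.09, 0.466, 0, -1, 0.61, 0.09, 0.466, 0, -1, 0.61, 0.09, 0.466, 0, -1, 0.61, 0.09, 0.466, 0],
)

```text
t: 2.33
ee_pos: [0.5664, 0.3262, 0.2545]
orientation: [0.706, -0.052, 0.704, 0.053]
contact_force: [0.1, 0.5, 0.8]
gripper_width: 0.999
```

Run:
```python
from lib import *
s=ctrl.observe(); print(s['t'],s['ee_pos'],s['contact_force'])
b,d,i=snap("wrist","w2")
move([.566,.323,.149])
print(project(i,[[.566,.323,.116],[.566,.323,.096]]))
```

```text
2.325 [0.56642923 0.32618696 0.25452317] [0.05161465 0.5166143  0.83308671]
move [ 0.705 -0.02  -0.009] yaw 0.0 mm [105.8  -3.   -1.4]
[[311.40881548 253.50760448]
 [312.02368542 244.58004268]]
```

View pics/w2.png

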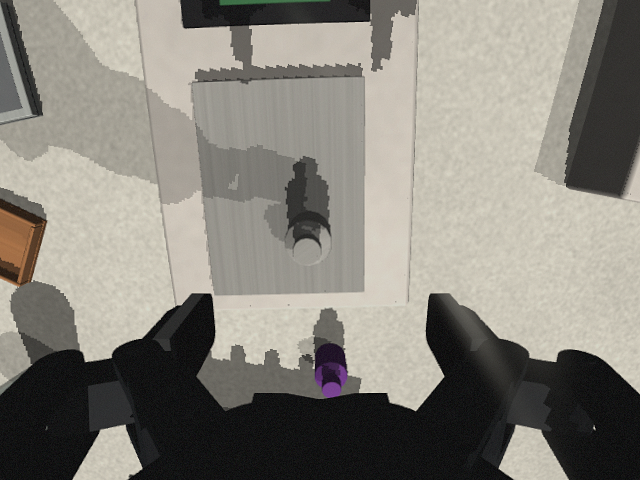

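Run:
```python
from lib import *
s=ctrl.observe(); print(s['t'],s['ee_pos'],s['orientation'],s['joint_velocities'])
b,d,i=snap("wrist","w3"); s=ctrl.observe(); print(s['t'],s['ee_pos'],i['eye'],s['joint_velocities'])
```

```text
2.375 [0.56663281 0.32594451 0.25478344] [ 0.70608905 -0.05187169  0.70421943  0.05312788] [ 0.00597553 -0.00459177  0.00143546  0.00600785  0.00138099 -0.00543
  0.00323249]
2.425 [0.56670557 0.3257312  0.25473969] [0.50086589 0.31776972 0.32530272] [ 0.00520223  0.00070811  0.00155037  0.00737489  0.00149257 -0.00686527
  0.00220678]
```

Run:
```python
from lib import *
b=cv2.imread("pics/w3.png"); c=b[60:310,180:380]
cv2.imwrite("pics/w3z.png",cv2.resize(c,None,fx=3,fy=3,interpolation=cv2.INTER_CUBIC)[150:750])
```

```text
(no output)
```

View pics/w3z.png

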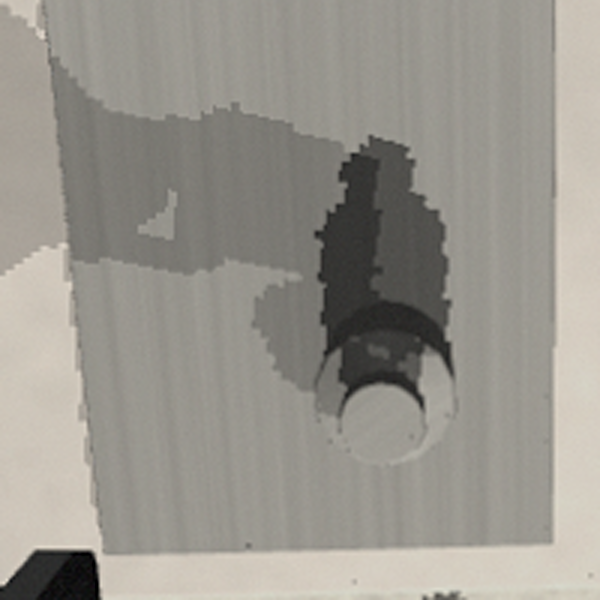

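Run:
```python
from lib import *
i=viewer.camera_info("wrist"); s=ctrl.observe(); print(s['ee_pos'])
print(onplane(i,[(308,251.3)],.116),onplane(i,[(308.7,241.7)],.096), onplane(i,[(180+104/3,110+552/3),(180+553/3,110+543/3),(365,78),(193,84)],.062))
move([.567,.321,.149])
```

```text
[0.56670557 0.3257312  0.25473969]
[[0.56535546 0.32029504 0.116     ]] [[0.56480969 0.32009208 0.096     ]] [[0.6285025  0.25185    0.062     ]
 [0.60823046 0.37008789 0.062     ]
 [0.45280502 0.3424373  0.062     ]
 [0.47370262 0.22517759 0.062     ]]
move [ 0.705 -0.033 -0.005] yaw 0.0 mm [105.7  -4.9  -0.7]
```

arm_command(
  rows=[-1, 0.4, -0.037, -0.014, 0, -1, 0.6, -0.037, -0.014, 0, -1, 0.705, -0.037, -0.014, 0, -1, 0.705, -0.037, -0.014, 0, 1, 0.705, -0.037, -0.014, 0, 1, 0.705, -0.037, -0.014, 0, 1, 0.705, -0.037, -0.014, 0, 1, 0.705, -0.037, -0.014, 0, 1, 0.705, -0.037, -0.014, 0, 1, 0.705, -0.037, -0.014, 0],
  newtons=50,
)

```text
t: 3.68
ee_pos: [0.5655, 0.319, 0.1478]
orientation: [0.706, -0.052, 0.705, 0.052]
contact_force: [-0.9, -1.3, 6.6]
gripper_width: 0.354
```

Run:
```python
from lib import *
b,d,i=snap("wrist","w4");s=ctrl.observe(); print(s['ee_pos'],s['gripper_width'],s['contact_force'])
```

```text
[0.5654294  0.31905504 0.14782363] 0.3545086427290233 [-1.19890392 -1.93778534  6.62959568]
```

View pics/w4.png

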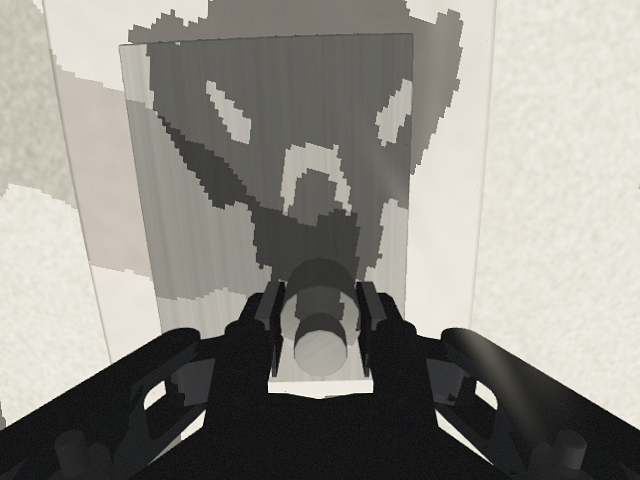

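arm_command(
  rows=[1, -0.2, 0, 0, 0, 1, -0.4, 0, 0, 0, 1, -0.65, 0, 0, 0, 1, -0.65, -0.3, -0.06, 0, 1, -0.65, -0.6, -0.13, 0, 1, -0.65, -0.944, -0.2, 0],
)

```text
t: 4.47
ee_pos: [0.5559, 0.1736, 0.2444]
orientation: [0.705, -0.053, 0.705, 0.053]
contact_force: [1.5, -0.6, -1.3]
gripper_width: 0.355
```

arm_command(
  rows=[1, 0, -0.3, -0.06, 0, 1, 0, -0.6, -0.13, -0.045, 1, 0, -0.944, -0.2, -0.092, 1, 0, -0.944, -0.2, -0.092, 1, 0, -0.944, -0.2, -0.092, 1, 0, -0.944, -0.2, -0.092],
)

```text
t: 5.22
ee_pos: [0.5476, 0.0315, 0.2442]
orientation: [0.69, -0.154, 0.69, 0.154]
contact_force: [0.5, -0.3, -2.2]
gripper_width: 0.351
```

Run:
```python
from lib import *
b,d,i=snap("wrist","w5");s=ctrl.observe(); print(s['t'],s['ee_pos'],s['gripper_width'],s['contact_force'],i['eye'])
```

```text
5.275 [0.54756198 0.03155032 0.24418308] 0.3529436100800658 [-0.76887764  0.93181667 -2.60903788] [0.48744135 0.00533974 0.31490142]
```

View pics/w5.png

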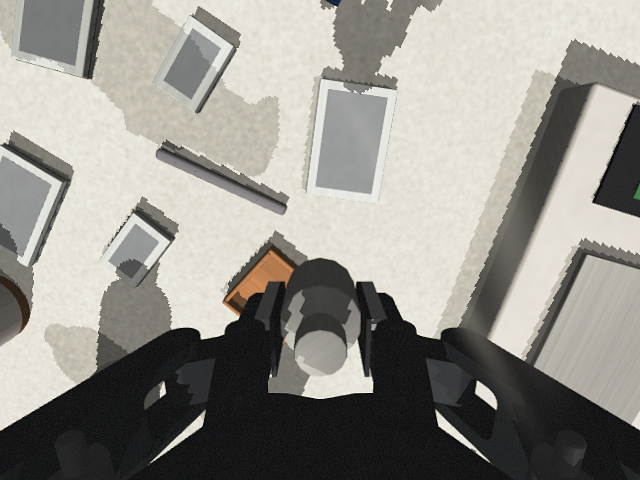

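Run:
```python
from lib import *
np.set_printoptions(precision=4,suppress=True)
i=viewer.camera_info("wrist")
p=onplane(i,[(272,246),(223,297)],.016)[:,:2]; e=p[1]-p[0]; L=np.linalg.norm(e); e/=L
n=np.array([e[1],-e[0]]); n=n if n[0]>0 else -n
c=(p[0]+p[1])/2+n*.035; print(p,L*1000,c,np.degrees(np.arctan2(n[1],n[0])))
c[:]=c
move([c[0],c[1],.2])
print(onplane(i,[(321,78),(397,88),(382,202),(307,191)],.014)[:,:2])
```

```text
[[ 0.5829  0.0043]
 [ 0.6465 -0.0173]] 67.1761303989131 [0.626  0.0267] 71.23158242386093
move [ 0.295 -0.252  0.459] yaw 0.0 mm [ 44.2 -37.8  68.9]
[[ 0.4409 -0.0151]
 [ 0.4218  0.0425]
 [ 0.5079  0.0738]
 [ 0.5266  0.0121]]
```

arm_command(
  rows=[1, 0, -0.252, 0.459, 0, 1, 0.3, -0.252, 0.459, 0, 1, 0.6, -0.252, 0.459, 0, 1, 0.6, -0.252, 0.459, 0, 1, 0.6, -0.252, 0.459, 0],
)

```text
t: 5.9
ee_pos: [0.6265, 0.0257, 0.1556]
orientation: [0.691, -0.154, 0.69, 0.154]
contact_force: [0.6, -0.9, -1.9]
gripper_width: 0.355
```

Run:
```python
from lib import *
b,d,i=snap("wrist","w6");s=ctrl.observe(); print(s['t'],s['ee_pos'],s['gripper_width'],s['contact_force'])
move([.626,.027,.0905])
```

```text
5.95 [0.6268293  0.02553052 0.15625107] 0.34960329117114775 [ 0.53394544  0.03837803 -1.76745712]
move [ 0.438  0.012 -0.002] yaw 0.0 mm [65.7  1.7 -0.3]
```

View pics/w6.png

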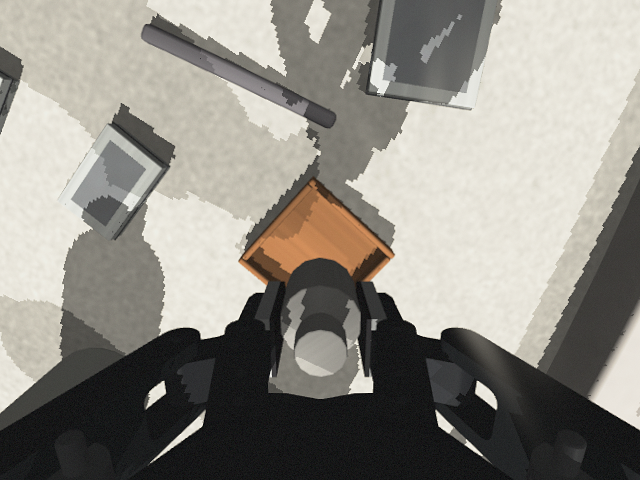

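Run:
```python
from lib import *
np.set_printoptions(precision=4,suppress=True)
i=viewer.camera_info("wrist")
p=onplane(i,[(314,180),(240,262),(394,255)],.016)[:,:2]; c=(p[1]+p[2])/2; print(p,c,np.linalg.norm(p[1]-p[0]),np.linalg.norm(p[2]-p[0]))
move([c[0],c[1],.0905])
```

```text
[[ 0.5869  0.0051]
 [ 0.6526 -0.0155]
 [ 0.6078  0.0695]] [0.6302 0.027 ] 0.06884187074126275 0.06771427565084935
move [ 0.438 -0.     0.023] yaw 0.0 mm [65.8 -0.   3.5]
```

Box centre about (0.629, 0.027). I lower and release.

arm_command(
  rows=[1, 0.3, 0.005, 0.015, 0, 1, 0.41, 0.005, 0.015, 0, 1, 0.438, 0.005, 0.015, 0, 1, 0.438, 0.005, 0.015, 0, 1, 0.438, 0.005, 0.015, 0],
)

```text
t: 6.58
ee_pos: [0.6284, 0.0265, 0.0899]
orientation: [0.691, -0.153, 0.69, 0.153]
contact_force: [-0.3, 0.2, 4.1]
gripper_width: 0.354
```

Run:
```python
from lib import *
b,d,i=snap("wrist","w7");s=ctrl.observe(); print(s['t'],s['ee_pos'],s['gripper_width'],s['contact_force'])
```

```text
6.625 [0.62843766 0.0264984  0.08985326] 0.34710943984978426 [-0.537294    0.51034223  5.08073788]
```

View pics/w7.png

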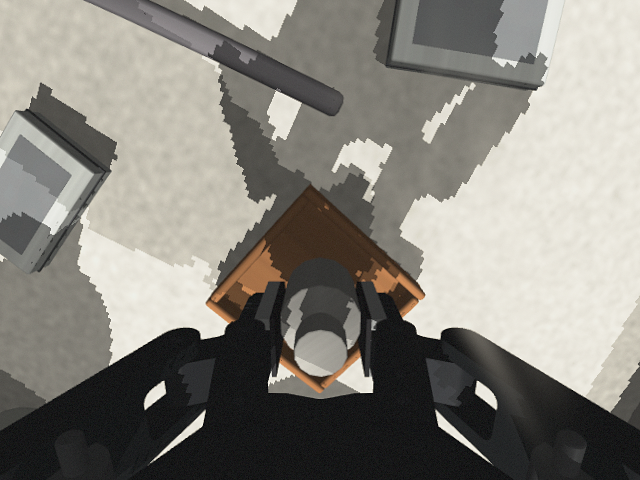

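arm_command(
  rows=[0.1, 0, 0, 0, 0, 0, 0, 0, 0, 0, -0.2, 0, 0, 0, 0, -0.2, -0.1, 0, 0, 0, -0.4, -0.3, 0, 0, 0, -1, -0.6, 0, 0, 0, -1, -1, 0, 0, 0, -1, -1, 0, 0, 0],
)

```text
t: 7.62
ee_pos: [0.6298, 0.0266, 0.2446]
orientation: [0.694, -0.154, 0.687, 0.153]
contact_force: [-0.7, 0.0, -1.0]
gripper_width: 1.002
```

Run:
```python
from lib import *
b,d,i=snap("wrist","w8");s=ctrl.observe(); print(s['t'],s['ee_pos'],s['gripper_width'],s['contact_force'])
```

```text
7.675 [0.62858972 0.0265807  0.24181154] 0.9964650498670214 [-0.07886185 -0.33698099  0.23730803]
```

View pics/w8.png

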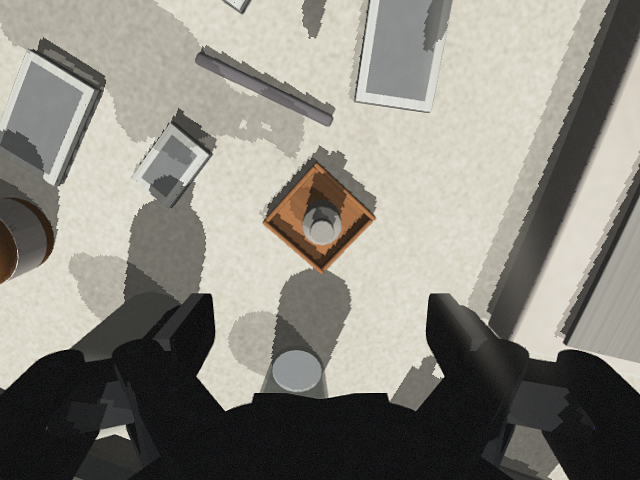

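arm_command(
  rows=[1, 0, -0.35, -0.25, 0, 1, 0, -0.762, -0.493, 0, 1, 0, -0.762, -0.493, 0],
)

```text
t: 8.05
ee_pos: [0.6072, -0.1143, 0.2376]
orientation: [0.69, -0.152, 0.692, 0.15]
contact_force: [0.7, 0.6, -1.0]
gripper_width: 0.378
```

arm_command(
  rows=[1, 0, -0.35, -0.25, 0, 1, 0, -0.762, -0.493, 0, 1, 0, -0.762, -0.493, 0],
)

```text
t: 8.43
ee_pos: [0.5884, -0.2484, 0.2376]
orientation: [0.69, -0.152, 0.692, 0.15]
contact_force: [-0.3, 0.9, -0.2]
gripper_width: 0.002
```

arm_command(
  rows=[1, 0, -0.35, -0.25, 0.045, 1, 0, -0.762, -0.55, 0.094, 1, 0, -0.762, -0.55, 0.094, 1, 0, -0.762, -0.55, 0.094, 1, 0, -0.762, -0.55, 0.094],
)

```text
t: 9.05
ee_pos: [0.5652, -0.3788, 0.2381]
orientation: [0.705, -0.051, 0.705, 0.052]
contact_force: [0.1, 0.3, 0.1]
gripper_width: -0.001
```

Run:
```python
from lib import *
b,d,i=snap("wrist","w9");s=ctrl.observe(); print(s['t'],s['ee_pos'],s['gripper_width'],s['contact_force'],s['joint_pos'])
```

```text
9.1 [ 0.56522948 -0.37886596  0.23827357] 0.002689447944720618 [ 0.52335242  0.40973333 -0.43483424] [ 0.49744646  0.6392594   0.0432861   1.50480439 -0.0326695   0.99893211
  2.26623413]
```

View pics/w9.png

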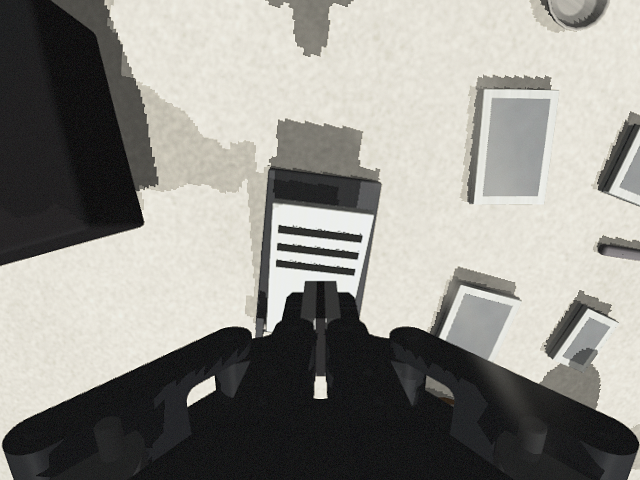

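Run:
```python
from lib import *
np.set_printoptions(precision=4,suppress=True)
i=viewer.camera_info("wrist")
p=onplane(i,[(320,234),(318,251),(315,267)],.062);print(p)
print(onplane(i,[(280,204),(374,212)],.065))
t=p[1]
move([t[0],t[1],.145]);
```

```text
[[ 0.561  -0.3771  0.062 ]
 [ 0.5737 -0.3767  0.062 ]
 [ 0.5862 -0.3771  0.062 ]]
[[ 0.5431 -0.4076  0.065 ]
 [ 0.5392 -0.3423  0.065 ]]
move [0.622 0.005 0.058] yaw 0.0 mm [93.3  0.8  8.7]
```

arm_command(
  rows=[1, 0.3, 0.005, 0.04, 0, 1, 0.62, 0.005, 0.04, 0, 1, 0.7, 0.005, 0.04, 0, 1, 0.78, 0.005, 0.04, 0, 1, 0.84, 0.005, 0.04, 0, 1, 0.84, 0.005, 0.04, 0, 1, 0.84, 0.005, 0.04, 0],
)

```text
t: 9.98
ee_pos: [0.5703, -0.3799, 0.1148]
orientation: [0.706, -0.05, 0.705, 0.05]
contact_force: [-3.7, 2.3, 8.0]
gripper_width: 0.001
```

Run:
```python
from lib import *
b,d,i=snap("scene","s10");s=ctrl.observe(); print(s['t'],s['ee_pos'],s['contact_force'])
cv2.imwrite("pics/s10z.png",cv2.resize(b[160:340,50:290],None,fx=3,fy=3))
```

```text
10.025 [ 0.57032709 -0.37991263  0.11487539] [-3.97157264  3.38879035  8.1047504 ]
```

View pics/s10z.png

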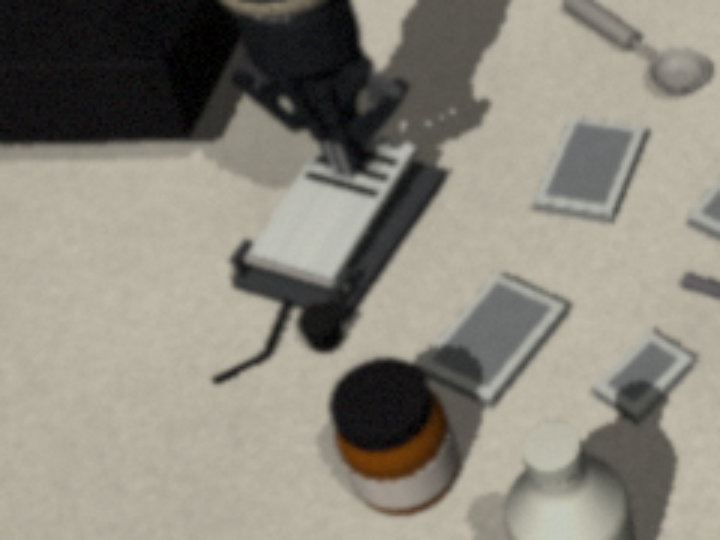

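arm_command(
  rows=[1, 0.02, 0, 0, 0, 1, 0.04, 0, 0, 0, 1, 0.06, 0, 0, 0, 1, 0.06, 0, 0, 0, 1, 0.06, 0, 0, 0],
)

```text
t: 10.65
ee_pos: [0.5701, -0.3801, 0.1106]
orientation: [0.706, -0.051, 0.704, 0.049]
contact_force: [-16.5, 10.4, 47.8]
gripper_width: 0.003
```

arm_command(
  rows=[1, -0.2, 0, 0, 0, 1, -0.5, 0, 0, 0, -1, -0.9, 0, 0, 0, -1, -0.9, 0.4, -0.3, 0, -1, -0.9, 0.95, -0.65, 0, -1, -0.9, 0.95, -0.65, 0, -1, -0.9, 0.95, -0.65, 0, -1, -0.9, 0.95, -0.65, 0],
)

```text
t: 11.65
ee_pos: [0.4545, -0.2533, 0.2401]
orientation: [0.706, -0.051, 0.704, 0.05]
contact_force: [0.4, -1.2, 0.5]
gripper_width: 0.999
```

Run:
```python
from lib import *
b,d,i=snap("wrist","w11");s=ctrl.observe(); print(s['t'],s['ee_pos'],s['gripper_width'],s['contact_force'],i['eye'])
```

```text
11.7 [ 0.45450501 -0.25357694  0.23960283] 1.0007473038018966 [ 0.70944477 -0.29359024 -0.87435266] [ 0.38856268 -0.2607611   0.3105649 ]
```

View pics/w11.png

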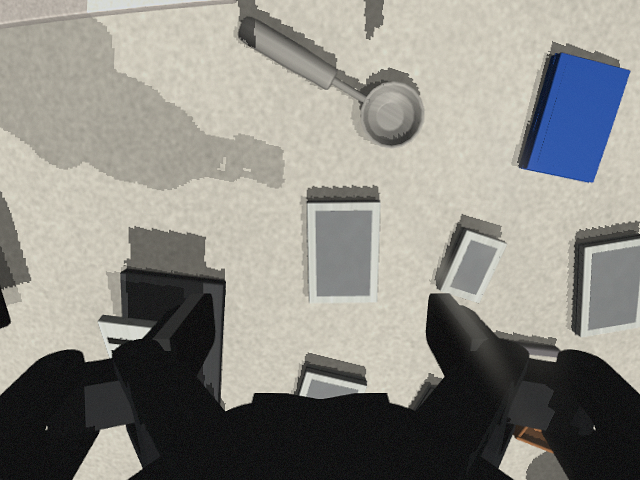

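```bash
cat >> lib.py <<'E'
def panels(b,info,z=.014):
    """grey tray panels: neutral (b>=r) regions; returns rects on plane z"""
    f=cv2.medianBlur(b,3).astype(int); B,G,Rr=f[...,0],f[...,1],f[...,2]
    m=((B>=Rr-1)&(B>60)&(abs(B-Rr)<16)&(Rr<185)).astype(np.uint8)
    m=cv2.morphologyEx(m,cv2.MORPH_OPEN,np.ones((3,3),np.uint8))
    cs,_=cv2.findContours(m,cv2.RETR_EXTERNAL,cv2.CHAIN_APPROX_NONE); out=[]
    for c in cs:
        if cv2.contourArea(c)<500: continue
        q=c.reshape(-1,2)
        if q.min()<2 or q[:,0].max()>637 or q[:,1].max()>477: continue
        P=onplane(info,q,z)[:,:2]; (cx,cy),(w,h),a=cv2.minAreaRect((P*1000).astype(np.float32))
        if w<h: a+=90; w,h=h,w
        out.append((np.round([cx,cy],1),round((a+90)%180-90,1),round(w,1),round(h,1),q.mean(0).round()))
    return out
E
python3 - <<'E'
from lib import *
b=cv2.imread("pics/w11.png"); i=viewer.camera_info("wrist")
for o in panels(b,i): print(o)
print(b[250,342],b[250,312],b[300,250],b[265,475],b[380,330])
p=onplane(i,[(308,203),(380,202),(377,302),(307,301)],.014)[:,:2]
print(p,p.mean(0),np.degrees(np.arctan2(*(p[2]+p[3]-p[0]-p[1])[::-1])))
E
```

```text
(array([ 620.9, -216.8]), 84.6, 46.8, 20.3, array([330., 390.]))
(array([ 583.5, -336.6]), 2.7, 122.5, 17.3, array([214., 338.]))
(array([ 474.5, -111.6]), -9.7, 45.7, 25.5, array([474., 266.]))
(array([ 478.4, -228. ]), 8.1, 76.7, 47.6, array([343., 252.]))
[132 133 130] [197 207 204] [179 192 198] [131 132 129] [201 210 208]
[[ 0.43796254 -0.26436239]
 [ 0.42857587 -0.2047126 ]
 [ 0.5187571  -0.19050842]
 [ 0.52665086 -0.25347288]] [ 0.47798659 -0.22826407] 7.985929658921204
```

```bash
cat >> lib.py <<'E'
def psi():
    R=R_(ctrl.observe()['orientation']); return np.degrees(np.arctan2(R[1,2],R[0,2]))
def go(x,y,z,ang):
    s=ctrl.observe(); p=psi(); t=(p-ang+90)%180-90
    print("t",s['t'],"at",np.round(s['ee_pos'],4),"psi",round(p,2),"w",round(s['gripper_width'],3),"F",np.round(s['contact_force'],1),"q7",round(s['joint_pos'][6],2)); move([x,y,z],t,s)
E
python3 -c "
from lib import *
go(.4784,-.228,.071,8.1)"
```

```text
t 11.7 at [ 0.4545 -0.2536  0.2396] psi 8.12 w 1.001 F [ 0.7 -0.3 -0.9] q7 2.16
move [1.124 0.148 0.179] yaw 0.0001 mm [168.6  22.3  26.8]
```

arm_command(
  rows=[-1, 0.4, 0.148, 0.179, 0, -1, 0.8, 0.148, 0.179, 0, -1, 0.9, 0.148, 0.179, 0, -1, 0.9, 0.148, 0.179, 0, -1, 0.9, 0.148, 0.179, 0],
)

```text
t: 12.32
ee_pos: [0.4776, -0.2278, 0.1043]
orientation: [0.706, -0.05, 0.705, 0.05]
contact_force: [-0.1, 0.3, -0.3]
gripper_width: 1.002
```

Run:
```python
from lib import *
b,d,i=snap("wrist","w12")
for o in panels(b,i): print(o)
go(.4784,-.228,.071,8.1)
```

```text
(array([ 529.8, -338.3]), -87.7, 17.9, 15.6, array([ 94., 347.]))
(array([ 474.5, -111.1]), -10.0, 46.3, 26.3, array([546., 306.]))
(array([ 478.6, -228.2]), 8.7, 78.3, 48.1, array([315., 280.]))
t 12.375 at [ 0.4776 -0.2278  0.1046] psi 8.09 w 1.0 F [ 0.2 -0.4  0.5] q7 2.1
move [ 0.224 -0.002  0.005] yaw -0.0001 mm [33.6 -0.3  0.7]
```

View pics/w12.png

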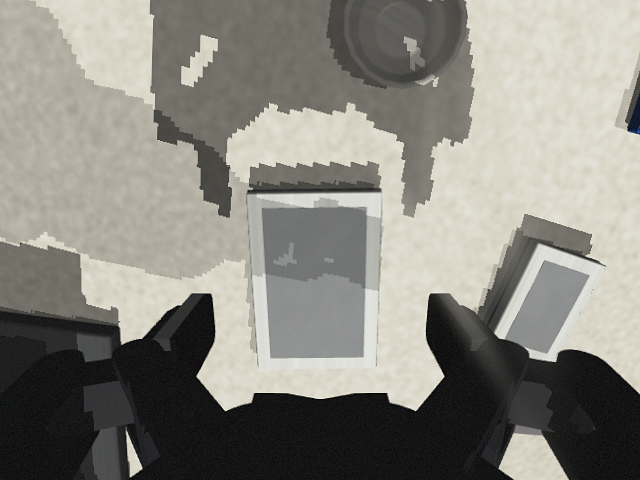

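arm_command(
  rows=[-1, 0.15, 0, 0.005, 0, -1, 0.22, 0, 0.005, 0, -1, 0.22, 0, 0.005, 0, 1, 0.22, 0, 0.005, 0, 1, 0.22, 0, 0.005, 0, 1, 0.22, 0, 0.005, 0, 1, 0.22, 0, 0.005, 0],
  newtons=70,
)

```text
t: 13.25
ee_pos: [0.4778, -0.2273, 0.0718]
orientation: [0.706, -0.05, 0.705, 0.05]
contact_force: [-1.4, -0.5, 11.2]
gripper_width: 0.703
```

Run:
```python
from lib import *
go(.541,.2975,.23,10.1)
```

```text
t 13.25 at [ 0.4778 -0.2273  0.0718] psi 8.11 w 0.703 F [-1.4 -0.5 11.2] q7 2.1
move [-1.057  3.403  0.912] yaw -0.0111 mm [-158.5  510.4  136.8]
```

arm_command(
  rows=[1, -0.3, 0, 0, 0, 1, -0.65, 0, 0, 0, 1, -1, 0.3, 0.08, 0, 1, -1, 0.85, 0.228, 0, 1, -1, 0.85, 0.228, 0],
)

```text
t: 13.88
ee_pos: [0.4937, -0.0923, 0.2219]
orientation: [0.706, -0.051, 0.704, 0.052]
contact_force: [0.6, -0.1, -1.8]
gripper_width: 0.706
```

arm_command(
  rows=[1, 0, 0.4, 0.1, 0, 1, 0, 0.85, 0.228, 0, 1, 0, 0.85, 0.228, 0],
)

```text
t: 14.25
ee_pos: [0.5093, 0.0407, 0.2209]
orientation: [0.705, -0.052, 0.705, 0.054]
contact_force: [-0.5, -0.4, -0.2]
gripper_width: 0.7
```

arm_command(
  rows=[1, 0, 0.4, 0.1, 0, 1, 0, 0.85, 0.228, 0, 1, 0, 0.85, 0.228, 0],
)

```text
t: 14.62
ee_pos: [0.5247, 0.1713, 0.2207]
orientation: [0.705, -0.052, 0.705, 0.053]
contact_force: [0.6, -0.6, -1.3]
gripper_width: 0.702
```

arm_command(
  rows=[1, 0, 0.4, 0.1, -0.011, 1, 0, 0.85, 0.228, -0.011, 1, 0, 0.85, 0.228, -0.011, 1, 0, 0.85, 0.228, -0.011, 1, 0, 0.85, 0.228, -0.011],
)

```text
t: 15.25
ee_pos: [0.5411, 0.2948, 0.2206]
orientation: [0.704, -0.062, 0.705, 0.061]
contact_force: [0.7, 0.2, -1.8]
gripper_width: 0.699
```

Run:
```python
from lib import *
b,d,i=snap("wrist","w13")
go(.541,.2975,.137,10.1)
```

```text
t 15.3 at [0.5412 0.2949 0.2207] psi 9.94 w 0.699 F [ 0.2 -0.3 -0.4] q7 1.19
move [0.558 0.018 0.002] yaw -0.0009 mm [83.7  2.7  0.2]
```

View pics/w13.png

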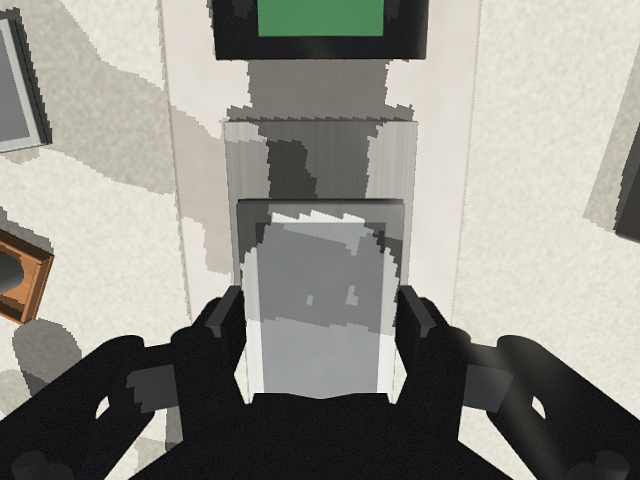

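arm_command(
  rows=[1, 0.3, 0.018, 0.002, 0, 1, 0.5, 0.018, 0.002, 0, 1, 0.55, 0.018, 0.002, 0, 1, 0.57, 0.018, 0.002, 0, 1, 0.57, 0.018, 0.002, 0, 1, 0.57, 0.018, 0.002, 0],
)

```text
t: 16.05
ee_pos: [0.5411, 0.3002, 0.1361]
orientation: [0.705, -0.062, 0.704, 0.062]
contact_force: [-0.5, -0.1, -1.8]
gripper_width: 0.698
```

Run:
```python
from lib import *
b,d,i=snap("wrist","w14")
for o in panels(b,i,.076): print(o)
go(.541,.2975,.137,10.1)
```

```text
(array([542.2, 302.4]), 10.0, 78.5, 49.0, array([323., 304.]))
t 16.1 at [0.541  0.3002 0.136 ] psi 10.1 w 0.7 F [-0.  -0.2 -1.2] q7 1.19
move [-0.007 -0.018 -0.003] yaw 0.0 mm [-1.  -2.7 -0.5]
```

View pics/w14.png

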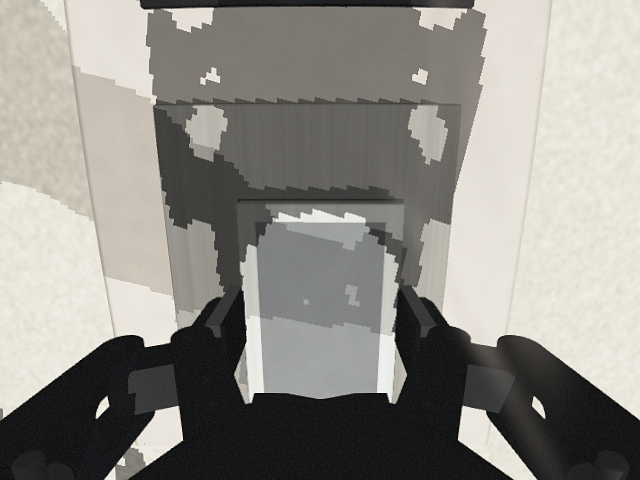

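Run:
```python
from lib import *
i=viewer.camera_info("wrist")
p=onplane(i,[(154,106),(460,105)],.062)[:,:2]; print(p); m=p.mean(0); a=np.radians(10.1); print(m+.08*np.array([np.cos(a),np.sin(a)]), np.linalg.norm(p[1]-p[0]), np.degrees(np.arctan2(*(p[1]-p[0])[::-1]))-90)
```

```text
[[0.47229662 0.22468422]
 [0.45133293 0.34131614]]
[0.54057503 0.29702952] 0.11850097946092479 10.189669424419236
```

arm_command(
  rows=[1, 0, -0.021, 0, 0, 1, 0.012, -0.021, 0, 0, 1, 0.014, -0.021, 0, 0, 0.1, 0.014, -0.021, 0, 0, -0.6, 0.014, -0.021, 0, 0, -1, 0.014, -0.021, 0, 0, -1, 0.014, -0.021, 0, 0, -1, -0.2, -0.021, 0, 0, -1, -0.6, -0.021, 0, 0, -1, -0.6, -0.021, 0, 0],
)

```text
t: 17.35
ee_pos: [0.5431, 0.2979, 0.2295]
orientation: [0.707, -0.061, 0.702, 0.063]
contact_force: [-0.4, -0.2, -0.3]
gripper_width: 1.0
```

Run:
```python
from lib import *
b,d,i=snap("wrist","w15")
for o in panels(b,i,.076): print(o)
go(.541,.2975,.137,10.1)
```

```text
(array([541.8, 298.7]), 10.0, 77.0, 47.9, array([318., 242.]))
t 17.4 at [0.542  0.2974 0.227 ] psi 10.09 w 1.0 F [-0.8  0.5 -0.5] q7 1.19
move [ 0.6    0.001 -0.009] yaw -0.0 mm [90.   0.1 -1.3]
```

View pics/w15.png

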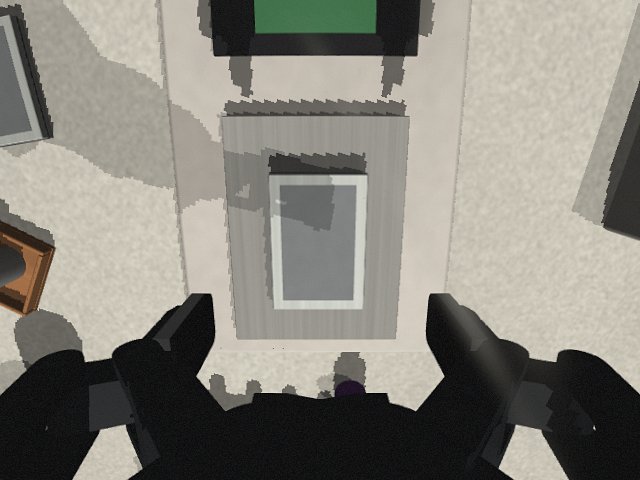

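arm_command(
  rows=[-1, 0, -0.4, -0.2, 0, -1, 0, -0.845, -0.38, 0, -1, 0, -0.845, -0.38, 0],
)

```text
t: 17.77
ee_pos: [0.5058, 0.1575, 0.2239]
orientation: [0.703, -0.061, 0.706, 0.06]
contact_force: [0.1, 0.1, 0.6]
gripper_width: 1.0
```

arm_command(
  rows=[-1, 0, -0.4, -0.2, -0.041, -1, 0.3, -0.845, -0.38, -0.041, -1, 0.6, -0.845, -0.38, -0.041, -1, 0.6, -0.845, -0.38, -0.041, -1, 0.6, -0.845, -0.38, -0.041, -1, 0.6, -0.845, -0.38, -0.041],
)

```text
t: 18.52
ee_pos: [0.4745, 0.0289, 0.1363]
orientation: [0.7, -0.108, 0.698, 0.108]
contact_force: [0.6, 0.2, 0.1]
gripper_width: 0.997
```

Run:
```python
from lib import *
b,d,i=snap("wrist","w16")
for o in panels(b,i): print(o)
go(.474,.028,.071,17.5)
```

```text
(array([476. ,  27.3]), 17.4, 77.4, 47.9, array([313., 260.]))
(array([ 474.2, -112.2]), -9.9, 46.2, 26.3, array([ 74., 187.]))
t 18.575 at [0.4744 0.0287 0.1363] psi 17.59 w 0.997 F [0.9 0.  0.3] q7 1.71
move [ 0.435 -0.004 -0.005] yaw 0.0005 mm [65.3 -0.6 -0.8]
```

View pics/w16.png

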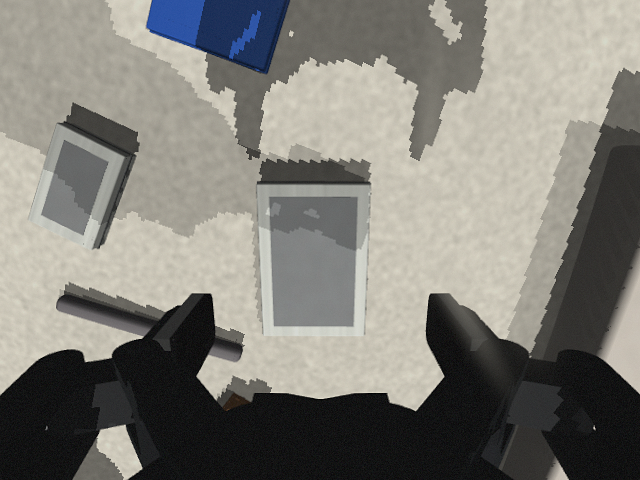

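Run:
```python
from lib import *
i=viewer.camera_info("wrist"); s=ctrl.observe(); R=R_(s['orientation'])
p=onplane(i,[(242,342),(240,358),(58,303),(190,330)],.006); print(p, ((p-np.array([.476,.0273,.006]))@R)*1000)
```

```text
[[ 5.42295202e-01  1.65249899e-04  6.00000000e-03]
 [ 5.54134654e-01  1.75752854e-03  6.00000000e-03]
 [ 5.52422445e-01 -1.18418000e-01  6.00000000e-03]
 [ 5.44204574e-01 -3.34596210e-02  6.00000000e-03]] [[ 1.56993241e-01 -4.58986126e+01  5.49967377e+01]
 [ 1.90181071e-01 -4.79582682e+01  6.67638396e+01]
 [ 8.94187710e-02 -1.61998781e+02  2.88186104e+01]
 [ 1.35238343e-01 -7.85286301e+01  4.66565262e+01]]
```

arm_command(
  rows=[-1, 0.3, -0.012, 0.007, 0, -1, 0.43, -0.012, 0.007, 0, -1, 0.435, -0.012, 0.007, 0, -1, 0.435, -0.012, 0.007, 0, 1, 0.435, -0.012, 0.007, 0, 1, 0.435, -0.012, 0.007, 0, 1, 0.435, -0.012, 0.007, 0, 1, 0.435, -0.012, 0.007, 0],
)

```text
t: 19.58
ee_pos: [0.4755, 0.0261, 0.0712]
orientation: [0.7, -0.107, 0.698, 0.107]
contact_force: [-2.3, 0.5, 15.5]
gripper_width: 0.708
```

Run:
```python
from lib import *
go(.541,.2975,.22,10.1)
```

```text
t 19.575 at [0.4755 0.0261 0.0712] psi 17.48 w 0.708 F [-2.3  0.5 15.5] q7 1.7
move [-0.99   1.594  0.962] yaw 0.041 mm [-148.5  239.2  144.4]
```

arm_command(
  rows=[1, -0.3, 0, 0, 0, 1, -0.65, 0, 0, 0, 1, -1, 0.3, 0.2, 0, 1, -1, 0.797, 0.481, 0, 1, -1, 0.797, 0.481, 0],
)

```text
t: 20.2
ee_pos: [0.5082, 0.1653, 0.2214]
orientation: [0.7, -0.108, 0.698, 0.109]
contact_force: [0.2, -1.0, -2.1]
gripper_width: 0.703
```

arm_command(
  rows=[1, 0, 0.4, 0.24, 0.02, 1, 0, 0.797, 0.481, 0.041, 1, 0, 0.797, 0.481, 0.041, 1, 0, 0.797, 0.481, 0.041, 1, 0, 0.797, 0.481, 0.041, 1, 0, 0.797, 0.481, 0.041],
)

```text
t: 20.95
ee_pos: [0.5409, 0.2954, 0.22]
orientation: [0.704, -0.062, 0.704, 0.061]
contact_force: [-0.9, 0.1, -1.5]
gripper_width: 0.703
```

Run:
```python
from lib import *
b,d,i=snap("wrist","w17")
go(.541,.298,.149,10.1)
```

```text
t 21.0 at [0.5409 0.2957 0.22  ] psi 9.99 w 0.698 F [-0.9  0.5 -0.8] q7 1.19
move [0.474 0.015 0.003] yaw -0.0006 mm [71.   2.3  0.4]
```

View pics/w17.png

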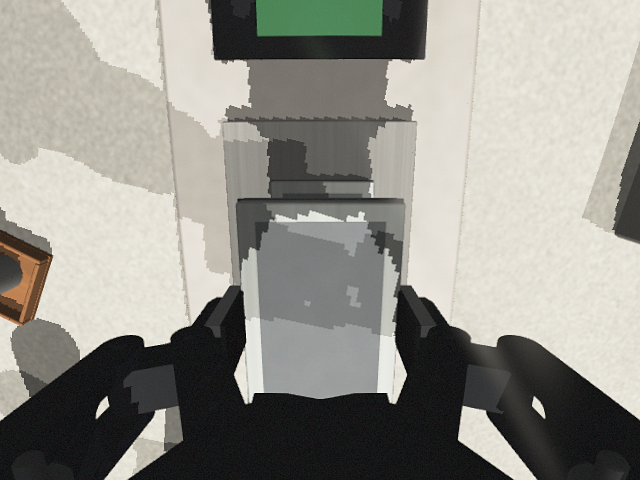

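arm_command(
  rows=[1, 0.25, 0.0, 0.004, 0, 1, 0.4, 0.0, 0.004, 0, 1, 0.45, 0.0, 0.004, 0, 1, 0.45, 0.0, 0.004, 0, 1, 0.45, 0.0, 0.004, 0],
)

```text
t: 21.62
ee_pos: [0.5419, 0.2976, 0.1533]
orientation: [0.705, -0.062, 0.704, 0.062]
contact_force: [0.2, -0.3, -2.2]
gripper_width: 0.7
```

Run:
```python
from lib import *
b,d,i=snap("wrist","w18")
for o in panels(b,i,.09): print(o)
go(.541,.298,.1472,10.1)
```

```text
(array([544.5, 300. ]), 10.4, 80.8, 50.6, array([322., 304.]))
t 21.675 at [0.5418 0.2976 0.1533] psi 10.09 w 0.701 F [ 0.2  0.1 -0.9] q7 1.19
move [ 0.041  0.003 -0.005] yaw -0.0001 mm [ 6.1  0.5 -0.8]
```

View pics/w18.png

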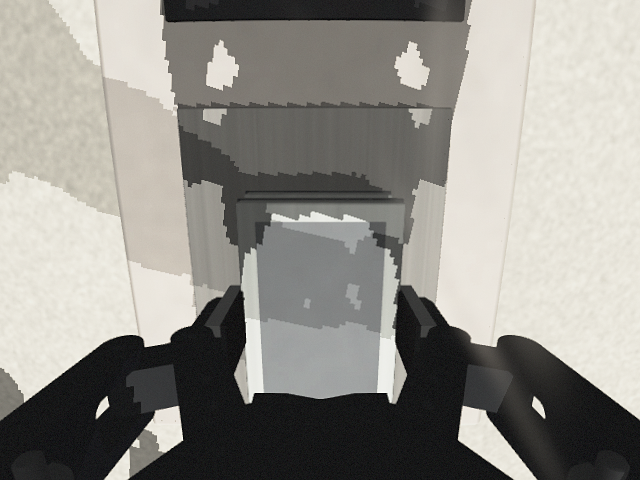

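arm_command(
  rows=[1, 0.02, 0.0, 0, 0, 1, 0.036, 0.0, 0, 0, 1, 0.036, 0, 0, 0, 0.1, 0.036, 0, 0, 0, -0.6, 0.036, 0, 0, 0, -1, 0.036, 0, 0, 0, -1, 0.036, 0, 0, 0, -1, -0.2, 0, 0, 0, -1, -0.5, 0, 0, 0, -1, -0.5, 0, 0, 0],
)

```text
t: 22.92
ee_pos: [0.5428, 0.2982, 0.2307]
orientation: [0.706, -0.061, 0.702, 0.063]
contact_force: [1.3, 0.8, -0.7]
gripper_width: 1.0
```

Run:
```python
from lib import *
b,d,i=snap("wrist","w19")
for o in panels(b,i,.09): print(o)
go(.541,.2975,.137,10.1)
```

```text
(array([541.2, 299.6]), 10.0, 77.8, 47.9, array([319., 247.]))
t 22.975 at [0.5419 0.2978 0.2287] psi 10.09 w 0.998 F [ 0.2  0.  -0.5] q7 1.19
move [ 0.612 -0.002 -0.008] yaw -0.0 mm [91.7 -0.2 -1.2]
```

View pics/w19.png

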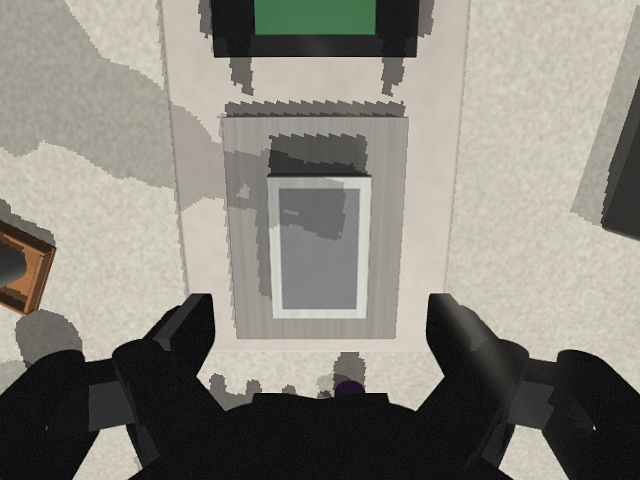

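Run:
```python
from lib import *
b,d,i=snap("top","t20")
print("jar",onplane(i,[(387,136)],.09)," bottle",onplane(i,[(331,108)],.17),onplane(i,[(329,131)],.12),"beaker",onplane(i,[(269,120)],.09))
cv2.imwrite("pics/t20z.png",cv2.convertScaleAbs(cv2.resize(b[80:290,230:480],None,fx=2.8,fy=2.8,interpolation=cv2.INTER_CUBIC),alpha=1.4))
for o in panels(cv2.convertScaleAbs(b,alpha=1.6),i,.014):print(o)
go(.646,-.222,.22,-5)
```

```text
jar [[ 0.75694398 -0.22018749  0.09      ]]  bottle [[ 0.79299874 -0.07647729  0.17      ]] [[ 0.75531413 -0.07486235  0.12      ]] beaker [[0.79131063 0.07278137 0.09      ]]
t 23.025 at [0.5413 0.2975 0.2274] psi 10.1 w 1.001 F [-0.4  0.7  0.5] q7 1.19
move [ 0.049 -3.532  0.08 ] yaw 0.0839 mm [   7.3 -529.8   12. ]
```

View pics/t20z.png

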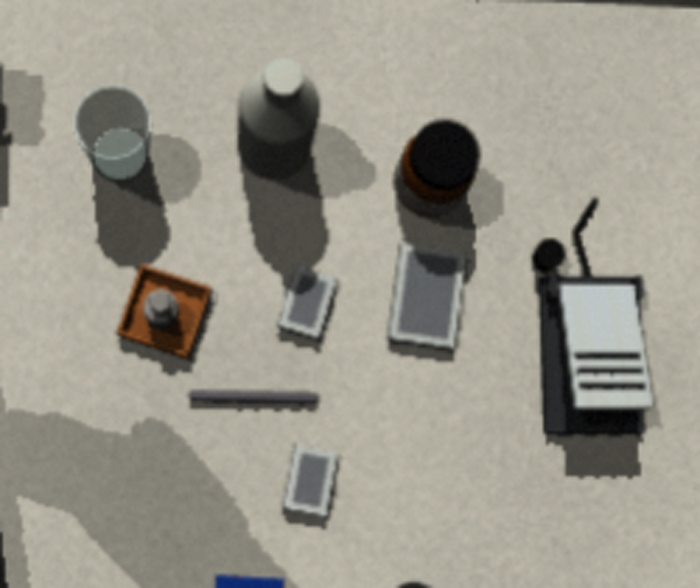

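arm_command(
  rows=[-1, 0, -0.4, 0, 0, -1, 0, -0.883, 0.02, 0, -1, 0, -0.883, 0.02, 0],
)

```text
t: 23.4
ee_pos: [0.5679, 0.1616, 0.226]
orientation: [0.704, -0.061, 0.705, 0.058]
contact_force: [1.0, -0.2, 0.0]
gripper_width: 1.003
```

arm_command(
  rows=[-1, 0, -0.4, 0, 0, -1, 0, -0.883, 0.02, 0, -1, 0, -0.883, 0.02, 0],
)

```text
t: 23.78
ee_pos: [0.5937, 0.0324, 0.2261]
orientation: [0.704, -0.061, 0.705, 0.059]
contact_force: [-0.3, 0.8, -0.4]
gripper_width: 1.001
```

arm_command(
  rows=[-1, 0, -0.4, 0, 0, -1, 0, -0.883, 0.02, 0, -1, 0, -0.883, 0.02, 0],
)

```text
t: 24.15
ee_pos: [0.6197, -0.0969, 0.2261]
orientation: [0.704, -0.061, 0.705, 0.059]
contact_force: [-0.5, 0.5, -0.7]
gripper_width: 0.996
```

arm_command(
  rows=[-1, 0, -0.4, 0, 0.04, -1, 0, -0.883, 0.02, 0.084, -1, 0.3, -0.883, 0.02, 0.084, -1, 0.6, -0.883, 0.02, 0.084, -1, 0.6, -0.883, 0.02, 0.084, -1, 0.6, -0.883, 0.02, 0.084],
)

```text
t: 24.9
ee_pos: [0.6469, -0.221, 0.1383]
orientation: [0.707, 0.031, 0.706, -0.03]
contact_force: [-0.8, -0.5, 0.4]
gripper_width: 0.999
```

Run:
```python
from lib import *
b,d,i=snap("wrist","w21")
for o in panels(b,i): print(o)
go(.646,-.222,.071,-5)
```

```text
(array([ 662.9, -378.6]), 86.7, 71.5, 20.8, array([ 76., 315.]))
(array([ 649.8, -220. ]), -7.3, 78.0, 48.0, array([319., 264.]))
(array([ 641.2, -106.2]), -15.7, 45.8, 25.8, array([511., 235.]))
(array([ 592.6, -337.1]), 1.2, 138.7, 18.6, array([100., 174.]))
t 24.95 at [ 0.6472 -0.2214  0.1391] psi -4.96 w 1.002 F [-0.1 -1.   0.4] q7 1.82
move [ 0.454 -0.005 -0.009] yaw 0.0002 mm [68.1 -0.7 -1.3]
```

View pics/w21.png

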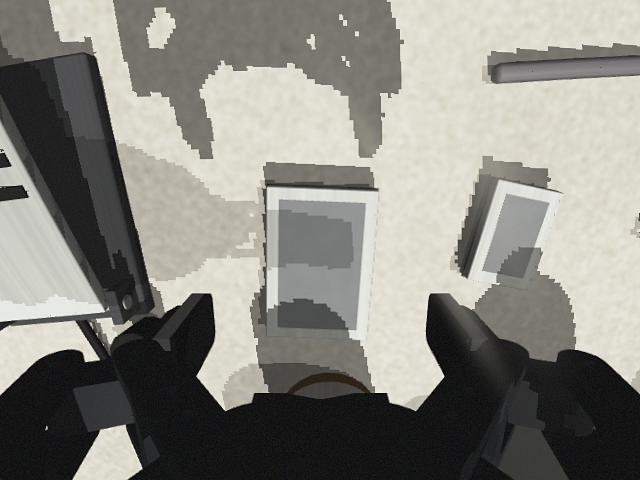

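Run:
```python
from lib import *
i=viewer.camera_info("wrist"); s=ctrl.observe(); R=R_(s['orientation'])
for z in (.01,.025,.04):
  p=onplane(i,[(152,305),(125,300),(95,55)],z); print(p,((p-np.array([.65,-.22,z]))@R)[:,1:]*1000)
go(.65,-.22,.071,-7.3)
```

```text
[[ 0.66738674 -0.32561106  0.01      ]
 [ 0.66273289 -0.34196073  0.01      ]
 [ 0.52443298 -0.32731822  0.01      ]] [[-103.71150357   26.45581941]
 [-120.40241831   23.23350814]
 [-117.77643325 -115.81415852]]
[[ 0.6608935  -0.31722256  0.025     ]
 [ 0.65658935 -0.33234368  0.025     ]
 [ 0.52868156 -0.31880144  0.025     ]] [[ -95.91604615   19.26140983]
 [-111.35277293   16.28122933]
 [-108.92410953 -112.31812387]]
[[ 0.65440026 -0.30883406  0.04      ]
 [ 0.65044581 -0.32272664  0.04      ]
 [ 0.53293015 -0.31028467  0.04      ]] [[ -88.12058873   12.06700026]
 [-102.30312756    9.32895053]
 [-100.0717858  -108.82208922]]
t 24.95 at [ 0.6472 -0.2214  0.1391] psi -4.96 w 1.002 F [-0.1 -1.   0.4] q7 1.82
move [0.454 0.011 0.016] yaw 0.013 mm [68.1  1.6  2.5]
```

arm_command(
  rows=[-1, 0.3, 0.011, 0.016, 0.013, -1, 0.44, 0.011, 0.016, 0.013, -1, 0.454, 0.011, 0.016, 0.013, -1, 0.454, 0.011, 0.016, 0.013, 1, 0.454, 0.011, 0.016, 0.013, 1, 0.454, 0.011, 0.016, 0.013, 1, 0.454, 0.011, 0.016, 0.013, 1, 0.454, 0.011, 0.016, 0.013],
)

```text
t: 25.95
ee_pos: [0.6492, -0.221, 0.071]
orientation: [0.706, 0.045, 0.705, -0.046]
contact_force: [-1.4, 1.3, 8.0]
gripper_width: 0.701
```

Run:
```python
from lib import *
go(.541,.298,.22,10.1)
```

```text
t 25.95 at [ 0.6492 -0.221   0.071 ] psi -7.36 w 0.701 F [-1.4  1.3  8. ] q7 1.79
move [-0.997  3.338 -1.157] yaw -0.097 mm [-149.6  500.7 -173.5]
```

arm_command(
  rows=[1, -0.3, 0, 0, 0, 1, -0.65, 0, 0, 0, 1, -1, 0.3, -0.1, 0, 1, -1, 0.835, -0.29, 0, 1, -1, 0.835, -0.29, 0],
)

```text
t: 26.58
ee_pos: [0.6212, -0.0866, 0.2208]
orientation: [0.706, 0.045, 0.705, -0.043]
contact_force: [-0.0, -0.4, -1.7]
gripper_width: 0.703
```

arm_command(
  rows=[1, 0, 0.4, -0.14, 0, 1, 0, 0.835, -0.29, 0, 1, 0, 0.835, -0.29, 0],
)

```text
t: 26.95
ee_pos: [0.5934, 0.0452, 0.2197]
orientation: [0.706, 0.044, 0.706, -0.041]
contact_force: [0.5, -2.2, -0.8]
gripper_width: 0.702
```

arm_command(
  rows=[1, 0, 0.4, -0.14, 0, 1, 0, 0.835, -0.29, 0, 1, 0, 0.835, -0.29, 0],
)

```text
t: 27.32
ee_pos: [0.566, 0.1742, 0.2195]
orientation: [0.706, 0.044, 0.706, -0.042]
contact_force: [0.1, -0.5, -2.1]
gripper_width: 0.699
```

arm_command(
  rows=[1, 0, 0.4, -0.14, -0.05, 1, 0, 0.835, -0.29, -0.097, 1, 0, 0.835, -0.29, -0.097, 1, 0, 0.835, -0.29, -0.097, 1, 0, 0.835, -0.29, -0.097, 1, 0, 0.835, -0.29, -0.097],
)

```text
t: 28.08
ee_pos: [0.5409, 0.2967, 0.2193]
orientation: [0.705, -0.061, 0.704, 0.061]
contact_force: [0.4, 0.0, -0.8]
gripper_width: 0.702
```

Run:
```python
from lib import *
b,d,i=snap("wrist","w22")
go(.541,.298,.165,10.1)
```

```text
t 28.125 at [0.5408 0.2971 0.2193] psi 9.97 w 0.705 F [ 0.1  0.  -0.7] q7 1.2
move [0.362 0.006 0.002] yaw -0.0007 mm [54.3  0.9  0.4]
```

View pics/w22.png

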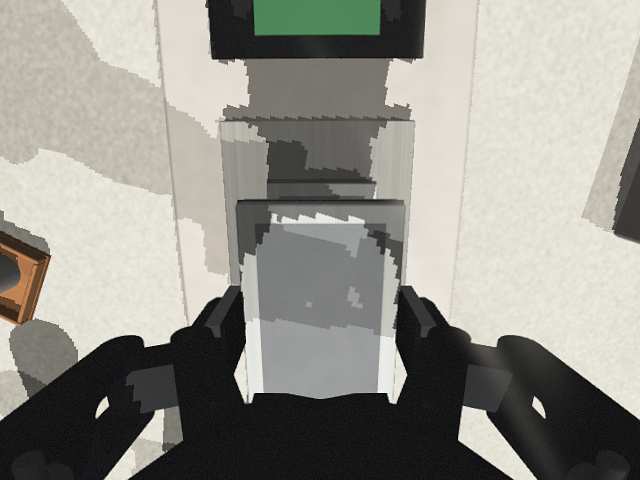

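arm_command(
  rows=[1, 0.2, -0.004, 0.003, 0, 1, 0.33, -0.004, 0.003, 0, 1, 0.35, -0.004, 0.003, 0, 1, 0.35, -0.004, 0.003, 0, 1, 0.35, -0.004, 0.003, 0],
)

```text
t: 28.75
ee_pos: [0.5412, 0.2982, 0.1676]
orientation: [0.705, -0.062, 0.704, 0.062]
contact_force: [0.3, 0.0, -0.7]
gripper_width: 0.7
```

Run:
```python
from lib import *
b,d,i=snap("wrist","w23")
go(.541,.298,.162,10.1)
```

```text
t 28.8 at [0.5412 0.2982 0.1676] psi 10.09 w 0.704 F [ 0.8  0.  -0.9] q7 1.21
move [ 0.037 -0.001 -0.001] yaw -0.0 mm [ 5.6 -0.2 -0.2]
```

View pics/w23.png

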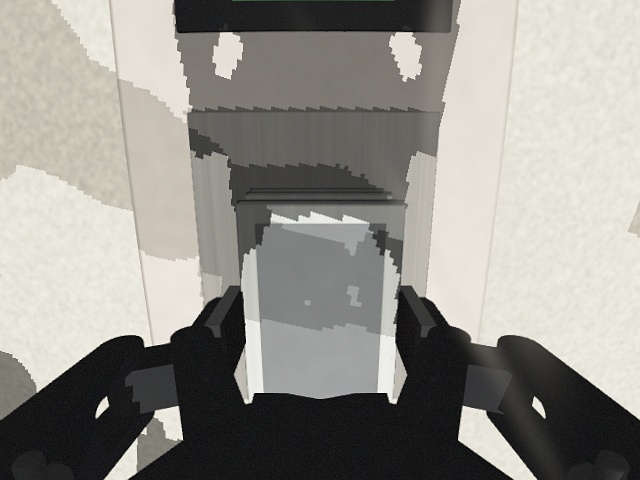

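arm_command(
  rows=[1, 0.02, 0.0, 0, 0, 1, 0.036, 0.0, 0, 0, 1, 0.036, 0, 0, 0, 0.1, 0.036, 0, 0, 0, -0.6, 0.036, 0, 0, 0, -1, 0.036, 0, 0, 0, -1, 0.036, 0, 0, 0, -1, -0.2, 0, 0, 0, -1, -0.45, 0, 0, 0, -1, -0.45, 0, 0, 0],
)

```text
t: 30.05
ee_pos: [0.542, 0.2987, 0.2372]
orientation: [0.706, -0.061, 0.703, 0.063]
contact_force: [0.1, 0.7, -0.5]
gripper_width: 0.997
```

Run:
```python
from lib import *
b,d,i=snap("wrist","w24")
for o in panels(b,i,.104): print(o)
go(.474,-.112,.22,-9.9)
b,d,i=snap("top","t24")
cv2.imwrite("pics/t24z.png",cv2.convertScaleAbs(cv2.resize(b[80:290,130:480],None,fx=2.2,fy=2.2,interpolation=cv2.INTER_CUBIC),alpha=1.4))
```

```text
(array([540.9, 300.3]), 10.0, 77.4, 47.8, array([319., 252.]))
t 30.1 at [0.5412 0.2983 0.2354] psi 10.1 w 1.0 F [-1.   0.9 -0.4] q7 1.2
move [ 0.098 -2.615 -0.921] yaw 0.1111 mm [  14.7 -392.2 -138.1]
```

View pics/w24.png

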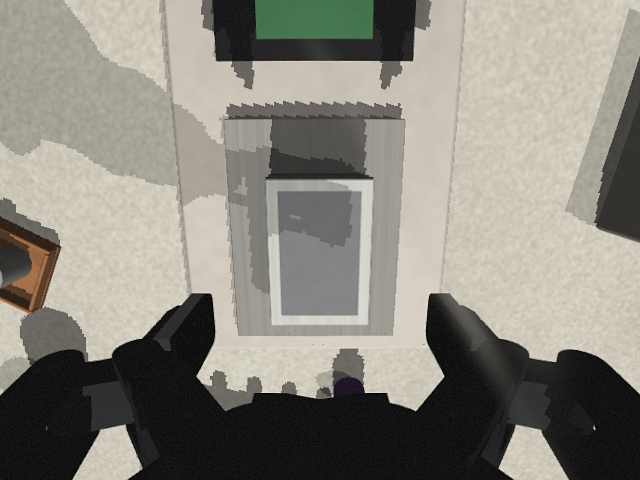

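View pics/t24z.png

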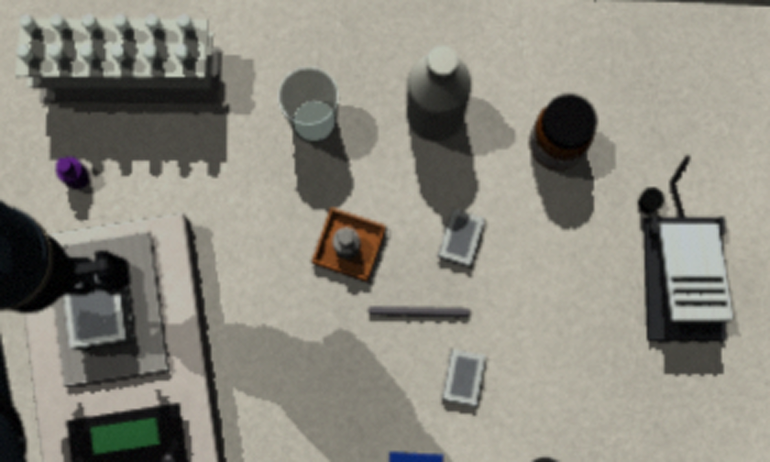

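arm_command(
  rows=[-1, 0, -0.4, -0.15, 0, -1, 0, -0.872, -0.307, 0, -1, 0, -0.872, -0.307, 0],
)

```text
t: 30.52
ee_pos: [0.5173, 0.1563, 0.2332]
orientation: [0.704, -0.061, 0.706, 0.059]
contact_force: [-0.2, 0.6, -0.6]
gripper_width: 1.0
```

arm_command(
  rows=[-1, 0, -0.4, -0.15, 0, -1, 0, -0.872, -0.307, 0, -1, 0, -0.872, -0.307, 0],
)

```text
t: 30.9
ee_pos: [0.4949, 0.0206, 0.2335]
orientation: [0.704, -0.061, 0.705, 0.06]
contact_force: [-0.2, 2.1, 0.7]
gripper_width: 1.001
```

arm_command(
  rows=[-1, 0, -0.4, -0.15, 0.05, -1, 0.3, -0.872, -0.307, 0.111, -1, 0.65, -0.872, -0.307, 0.111, -1, 0.65, -0.872, -0.307, 0.111, -1, 0.65, -0.872, -0.307, 0.111, -1, 0.65, -0.872, -0.307, 0.111],
)

```text
t: 31.65
ee_pos: [0.4748, -0.1111, 0.138]
orientation: [0.705, 0.06, 0.704, -0.06]
contact_force: [-0.1, -0.1, 0.4]
gripper_width: 1.001
```

Run:
```python
from lib import *
b,d,i=snap("wrist","w25")
for o in panels(b,i): print(o)
go(.474,-.112,.075,-9.9)
```

```text
(array([ 474.2, -111.8]), -9.8, 45.5, 25.8, array([315., 261.]))
t 31.7 at [ 0.4747 -0.1113  0.1381] psi -9.76 w 1.003 F [ 0.2  0.3 -0.7] q7 1.68
move [ 0.421 -0.006 -0.005] yaw 0.0008 mm [63.1 -0.8 -0.8]
```

View pics/w25.png

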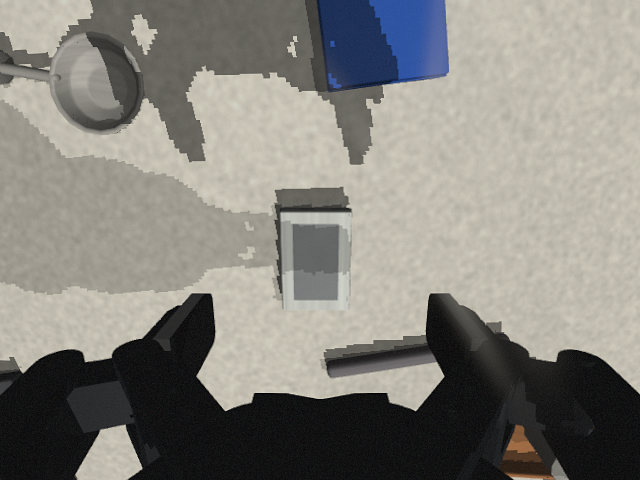

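arm_command(
  rows=[-1, 0.3, -0.006, -0.005, 0, -1, 0.41, -0.006, -0.005, 0, -1, 0.421, -0.006, -0.005, 0, -1, 0.421, -0.006, -0.005, 0, 1, 0.421, -0.006, -0.005, 0, 1, 0.421, -0.006, -0.005, 0, 1, 0.421, -0.006, -0.005, 0, 1, 0.421, -0.006, -0.005, 0, 1, 0.421, -0.006, -0.005, 0],
)

```text
t: 32.83
ee_pos: [0.4729, -0.1132, 0.0744]
orientation: [0.705, 0.061, 0.704, -0.061]
contact_force: [-1.2, 1.3, 12.7]
gripper_width: 0.445
```

Run:
```python
from lib import *
go(.541,.298,.225,10.1)
```

```text
t 32.825 at [ 0.4729 -0.1132  0.0744] psi -9.88 w 0.445 F [-1.2  1.3 12.7] q7 1.7
move [-1.004  2.779 -0.022] yaw -0.111 mm [-150.6  416.9   -3.3]
```

arm_command(
  rows=[1, -0.3, 0, 0, 0, 1, -0.65, 0, 0, 0, 1, -1, 0.3, 0, 0, 1, -1, 0.926, 0, 0, 1, -1, 0.926, 0, 0],
)

```text
t: 33.45
ee_pos: [0.4968, 0.0268, 0.2245]
orientation: [0.705, 0.061, 0.704, -0.059]
contact_force: [0.6, -0.2, -1.8]
gripper_width: 0.446
```

arm_command(
  rows=[1, 0, 0.4, 0, 0, 1, 0, 0.926, 0, 0, 1, 0, 0.926, 0, 0],
)

```text
t: 33.83
ee_pos: [0.5201, 0.1654, 0.2233]
orientation: [0.705, 0.059, 0.705, -0.058]
contact_force: [-0.1, -0.6, -0.5]
gripper_width: 0.446
```

arm_command(
  rows=[1, 0, 0.4, 0, -0.05, 1, 0, 0.926, -0.02, -0.111, 1, 0, 0.926, -0.02, -0.111, 1, 0, 0.926, -0.02, -0.111, 1, 0, 0.926, -0.02, -0.111, 1, 0, 0.926, -0.02, -0.111],
)

```text
t: 34.58
ee_pos: [0.5415, 0.2957, 0.2237]
orientation: [0.704, -0.062, 0.704, 0.061]
contact_force: [-0.6, 0.2, -0.7]
gripper_width: 0.448
```

Run:
```python
from lib import *
b,d,i=snap("wrist","w26")
go(.541,.298,.1804,10.1)
```

```text
t 34.625 at [0.5414 0.2962 0.2237] psi 9.96 w 0.447 F [ 0.  -0.3 -1.5] q7 1.22
move [ 0.289  0.013 -0.001] yaw -0.0008 mm [43.3  1.9 -0.1]
```

View pics/w26.png

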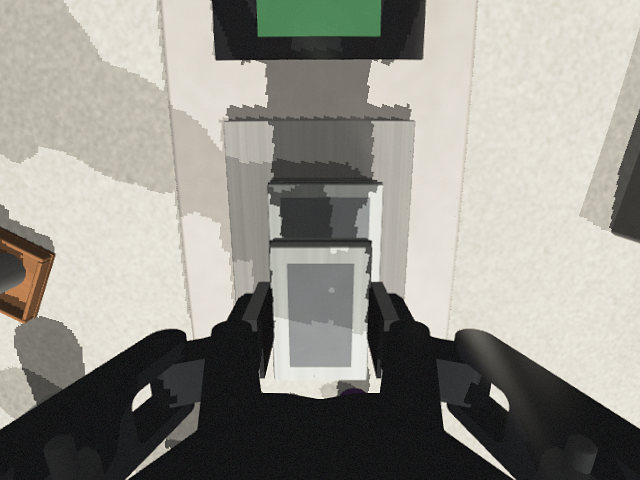

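arm_command(
  rows=[1, 0.15, 0.006, 0, 0, 1, 0.25, 0.006, 0, 0, 1, 0.265, 0.006, 0, 0, 1, 0.265, 0.006, 0, 0, 1, 0.265, 0.006, 0, 0],
)

```text
t: 35.25
ee_pos: [0.5414, 0.2988, 0.1844]
orientation: [0.705, -0.062, 0.704, 0.062]
contact_force: [0.3, 0.4, -0.7]
gripper_width: 0.445
```

Run:
```python
from lib import *
b,d,i=snap("wrist","w27")
for o in panels(b,i,.122): print(o)
go(.541,.298,.1794,10.1)
```

```text
(array([543.8, 301.2]), 10.0, 46.4, 26.4, array([320., 314.]))
(array([503.2, 289.4]), -80.0, 25.0, 6.2, array([309., 214.]))
t 35.3 at [0.5413 0.2988 0.1844] psi 10.09 w 0.445 F [-0.1  0.  -1.1] q7 1.22
move [ 0.033 -0.005 -0.003] yaw -0.0 mm [ 5.  -0.7 -0.5]
```

View pics/w27.png

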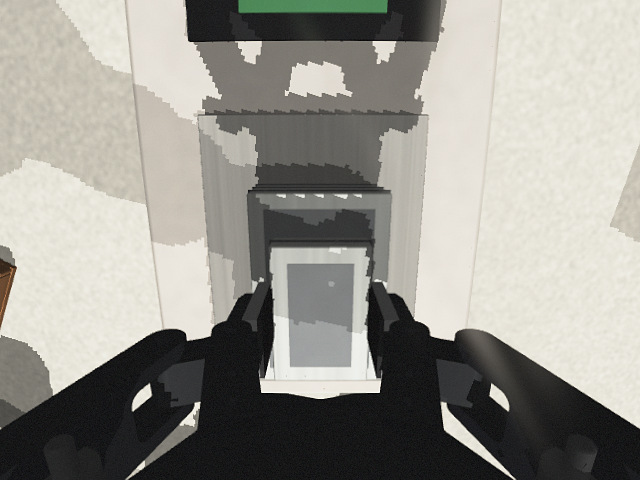

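arm_command(
  rows=[1, 0.01, -0.005, -0.015, 0, 1, 0.033, -0.005, -0.015, 0, 1, 0.033, -0.005, -0.015, 0, 0.3, 0.033, -0.005, -0.015, 0, -0.2, 0.033, -0.005, -0.015, 0, -0.8, 0.033, -0.005, -0.015, 0, -1, 0.033, -0.005, -0.015, 0, -1, -0.15, -0.005, -0.015, 0, -1, -0.4, -0.005, -0.015, 0, -1, -0.4, -0.005, -0.015, 0],
)

```text
t: 36.55
ee_pos: [0.5402, 0.2981, 0.2467]
orientation: [0.706, -0.061, 0.703, 0.063]
contact_force: [-0.3, -0.4, -1.0]
gripper_width: 0.999
```

Run:
```python
from lib import *
b,d,i=snap("wrist","w28")
for o in panels(b,i,.118): print(o)
go(.6412,-.1062,.22,-15.7)
b,d,i=snap("top","t28")
cv2.imwrite("pics/t28z.png",cv2.convertScaleAbs(cv2.resize(b[80:290,130:480],None,fx=2.2,fy=2.2,interpolation=cv2.INTER_CUBIC),alpha=1.4))
```

```text
(array([540.1, 299.8]), 10.0, 45.2, 25.6, array([319., 258.]))
(array([536.5, 299.6]), 9.6, 72.7, 44.4, array([339., 269.]))
t 36.6 at [0.5394 0.2978 0.245 ] psi 10.1 w 1.003 F [-1.  -0.7  1.1] q7 1.22
move [ 0.164 -2.771  0.195] yaw 0.1433 mm [  24.6 -415.6   29.3]
```

View pics/w28.png

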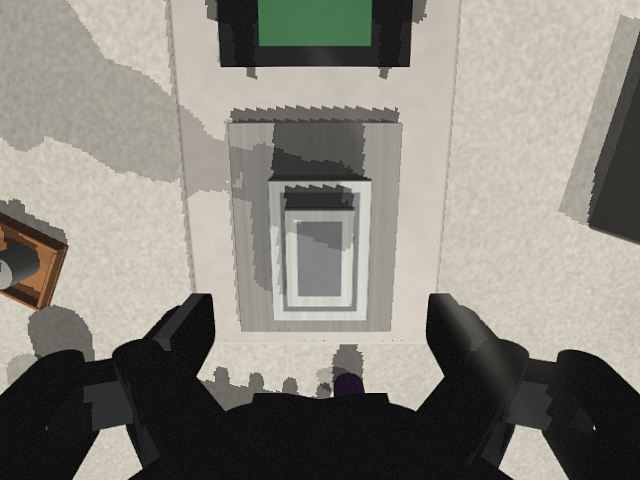

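View pics/t28z.png

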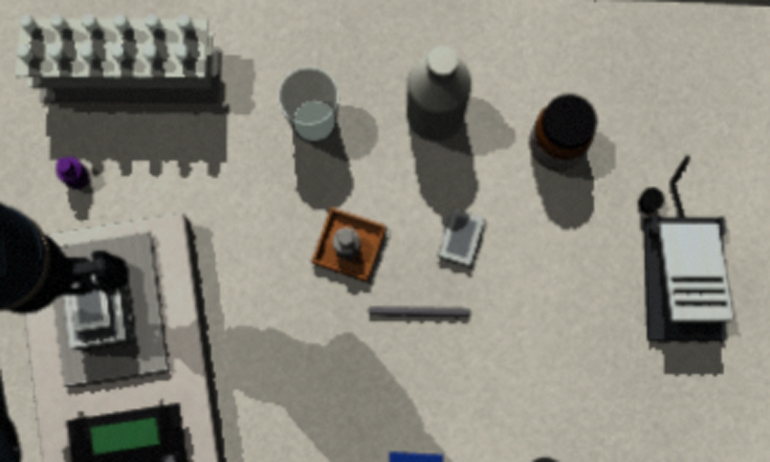

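arm_command(
  rows=[-1, 0, -0.4, 0.03, 0, -1, 0, -0.924, 0.065, 0, -1, 0, -0.924, 0.065, 0],
)

```text
t: 37.02
ee_pos: [0.5733, 0.1574, 0.2427]
orientation: [0.704, -0.061, 0.705, 0.059]
contact_force: [0.5, 0.3, -0.3]
gripper_width: 1.003
```

arm_command(
  rows=[-1, 0, -0.4, 0.03, 0, -1, 0, -0.924, 0.065, 0, -1, 0, -0.924, 0.065, 0],
)

```text
t: 37.4
ee_pos: [0.6069, 0.0233, 0.2428]
orientation: [0.704, -0.061, 0.705, 0.059]
contact_force: [-1.0, 0.7, 0.2]
gripper_width: 1.0
```

arm_command(
  rows=[-1, 0, -0.4, 0.03, 0.05, -1, 0, -0.924, 0.065, 0.1, -1, 0.3, -0.924, 0.065, 0.143, -1, 0.7, -0.924, 0.065, 0.143, -1, 0.7, -0.924, 0.065, 0.143, -1, 0.7, -0.924, 0.065, 0.143],
)

```text
t: 38.15
ee_pos: [0.6415, -0.1058, 0.1401]
orientation: [0.701, 0.096, 0.7, -0.096]
contact_force: [0.2, 0.8, 1.2]
gripper_width: 1.001
```

Run:
```python
from lib import *
b,d,i=snap("wrist","w29")
for o in panels(b,i): print(o)
go(.6412,-.1062,.075,-15.7)
```

```text
(array([ 641.2, -106.8]), -15.8, 45.4, 26.0, array([316., 263.]))
t 38.2 at [ 0.6419 -0.106   0.141 ] psi -15.58 w 1.0 F [1.3 0.5 0.6] q7 1.55
move [ 0.44  -0.003 -0.005] yaw 0.0007 mm [66.  -0.4 -0.8]
```

View pics/w29.png

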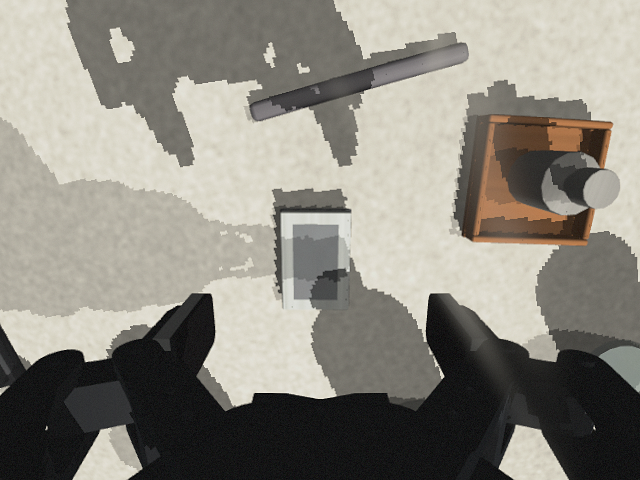

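arm_command(
  rows=[-1, 0.3, -0.006, -0.006, 0, -1, 0.42, -0.006, -0.006, 0, -1, 0.44, -0.006, -0.006, 0, -1, 0.44, -0.006, -0.006, 0, 1, 0.44, -0.006, -0.006, 0, 1, 0.44, -0.006, -0.006, 0, 1, 0.44, -0.006, -0.006, 0, 1, 0.44, -0.006, -0.006, 0, 1, 0.44, -0.006, -0.006, 0],
)

```text
t: 39.33
ee_pos: [0.64, -0.1074, 0.0737]
orientation: [0.701, 0.096, 0.7, -0.096]
contact_force: [-0.3, 0.7, 6.7]
gripper_width: 0.447
```

Run:
```python
from lib import *
go(.54,.298,.225,10.1)
```

```text
t 39.325 at [ 0.64   -0.1074  0.0737] psi -15.64 w 0.447 F [-0.3  0.7  6.7] q7 1.56
move [-1.01   2.423 -1.369] yaw -0.143 mm [-151.4  363.4 -205.4]
```

arm_command(
  rows=[1, -0.3, 0, 0, 0, 1, -0.65, 0, 0, 0, 1, -1, 0.3, -0.2, 0, 1, -1, 0.808, -0.456, 0, 1, -1, 0.808, -0.456, 0],
)

```text
t: 39.95
ee_pos: [0.6056, 0.0318, 0.2237]
orientation: [0.701, 0.096, 0.701, -0.094]
contact_force: [-0.6, 0.5, -1.6]
gripper_width: 0.446
```

arm_command(
  rows=[1, 0, 0.4, -0.22, 0, 1, 0, 0.808, -0.456, 0, 1, 0, 0.808, -0.456, 0],
)

```text
t: 40.33
ee_pos: [0.5713, 0.1687, 0.2225]
orientation: [0.7, 0.095, 0.701, -0.093]
contact_force: [0.8, -0.3, -1.1]
gripper_width: 0.44
```

arm_command(
  rows=[1, 0, 0.4, -0.22, -0.05, 1, 0, 0.808, -0.456, -0.1, 1, 0, 0.808, -0.456, -0.143, 1, 0, 0.808, -0.456, -0.143, 1, 0, 0.808, -0.456, -0.143, 1, 0, 0.808, -0.456, -0.143],
)

```text
t: 41.08
ee_pos: [0.5407, 0.2963, 0.2228]
orientation: [0.705, -0.061, 0.704, 0.06]
contact_force: [0.2, -0.7, -1.2]
gripper_width: 0.443
```

Run:
```python
from lib import *
b,d,i=snap("wrist","w30")
for o in panels(b,i,.16): print(o)
go(.54,.298,.193,10.1)
```

```text
(array([544. , 298.8]), 9.8, 47.1, 26.6, array([320., 315.]))
t 41.125 at [0.5406 0.2967 0.2228] psi 9.9 w 0.444 F [-0.8 -0.3 -1. ] q7 1.23
move [ 0.199  0.01  -0.002] yaw -0.0011 mm [29.8  1.4 -0.3]
```

View pics/w30.png

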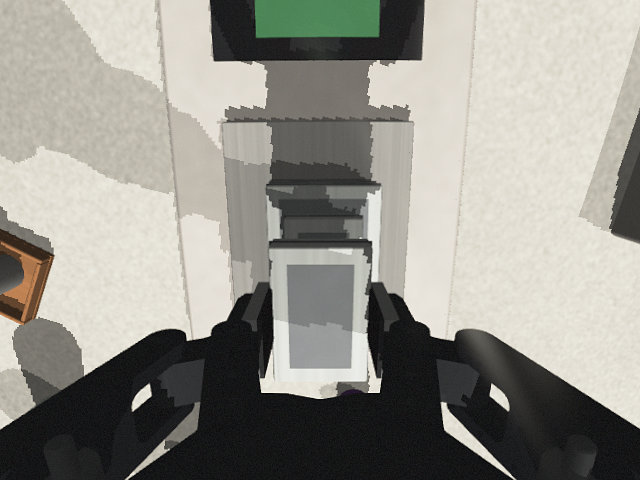

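arm_command(
  rows=[1, 0.1, 0.002, -0.015, 0, 1, 0.165, 0.002, -0.015, 0, 1, 0.165, 0.002, -0.015, 0, 1, 0.165, 0.002, -0.015, 0, 1, 0.165, 0.002, -0.015, 0],
)

```text
t: 41.75
ee_pos: [0.5379, 0.2982, 0.1983]
orientation: [0.705, -0.062, 0.704, 0.062]
contact_force: [-0.0, 0.3, -1.2]
gripper_width: 0.448
```

Run:
```python
from lib import *
b,d,i=snap("wrist","w31")
for o in panels(b,i,.136): print(o)
go(.54,.298,.1925,10.1)
```

```text
(array([540.8, 300.7]), 10.0, 46.5, 26.5, array([320., 315.]))
t 41.8 at [0.5379 0.2982 0.1983] psi 10.1 w 0.446 F [ 0.3 -0.5 -1.1] q7 1.24
move [ 0.039 -0.004  0.014] yaw 0.0 mm [ 5.8 -0.6  2. ]
```

View pics/w31.png

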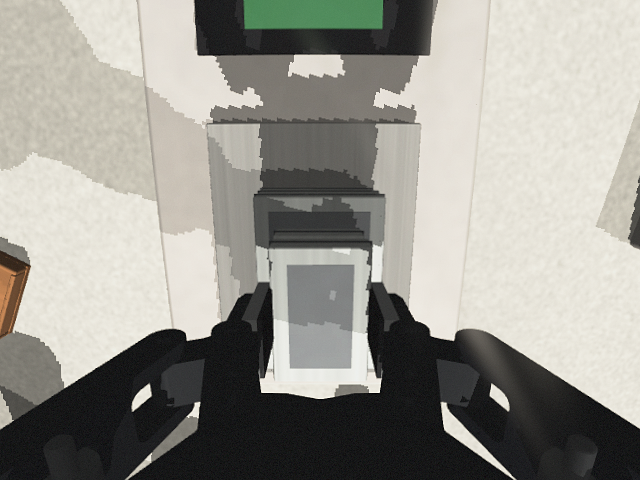

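arm_command(
  rows=[1, 0.02, -0.004, 0, 0, 1, 0.037, -0.004, 0, 0, 1, 0.037, -0.004, 0, 0, 0.3, 0.037, -0.004, 0, 0, -0.2, 0.037, -0.004, 0, 0, -0.8, 0.037, -0.004, 0, 0, -1, 0.037, -0.004, 0, 0, -1, -0.15, -0.004, 0, 0, -1, -0.4, -0.004, 0, 0, -1, -0.4, -0.004, 0, 0],
)

```text
t: 43.05
ee_pos: [0.5391, 0.298, 0.261]
orientation: [0.706, -0.061, 0.703, 0.063]
contact_force: [0.2, 0.1, -0.1]
gripper_width: 1.006
```

Run:
```python
from lib import *
b,d,i=snap("wrist","w32")
for o in panels(b,i,.132): print(o)
go(.5705,-.379,.25,8)
```

```text
(array([539.1, 299.8]), 10.0, 45.3, 25.7, array([319., 258.]))
(array([418.6, 276.2]), -80.1, 54.1, 21.6, array([314.,  29.]))
t 43.1 at [0.5383 0.2978 0.2592] psi 10.1 w 0.999 F [ 0.1 -0.9 -0.1] q7 1.23
move [ 0.055 -4.48  -0.58 ] yaw 0.0117 mm [   8.3 -671.9  -87. ]
```

View pics/w32.png

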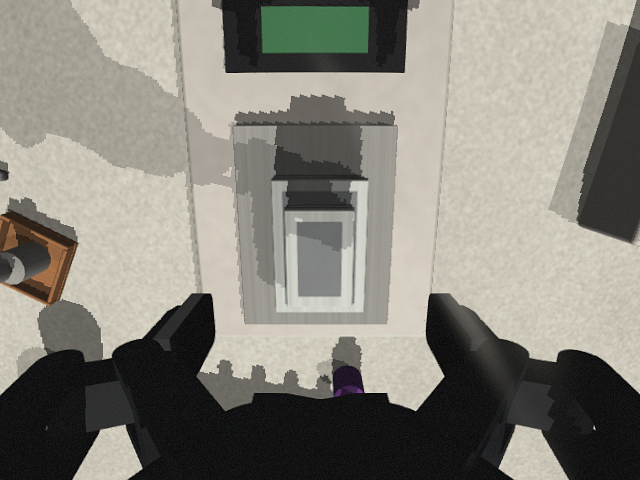

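arm_command(
  rows=[-1, 0, -0.4, -0.05, 0, 1, 0, -0.896, -0.116, 0, 1, 0, -0.896, -0.116, 0],
)

```text
t: 43.48
ee_pos: [0.5441, 0.1568, 0.2572]
orientation: [0.704, -0.061, 0.705, 0.059]
contact_force: [-0.8, 1.1, 0.2]
gripper_width: 0.604
```

arm_command(
  rows=[1, 0, -0.4, -0.05, 0, 1, 0, -0.896, -0.116, 0, 1, 0, -0.896, -0.116, 0],
)

```text
t: 43.85
ee_pos: [0.5503, 0.0223, 0.2574]
orientation: [0.704, -0.061, 0.705, 0.06]
contact_force: [0.5, 1.1, -0.4]
gripper_width: -0.001
```

arm_command(
  rows=[1, 0, -0.4, -0.05, 0, 1, 0, -0.896, -0.116, 0, 1, 0, -0.896, -0.116, 0],
)

```text
t: 44.22
ee_pos: [0.5568, -0.1124, 0.2574]
orientation: [0.704, -0.061, 0.705, 0.06]
contact_force: [0.1, -0.1, 0.3]
gripper_width: 0.0
```

arm_command(
  rows=[1, 0, -0.4, -0.05, 0, 1, 0, -0.896, -0.116, 0, 1, 0, -0.896, -0.116, 0],
)

```text
t: 44.6
ee_pos: [0.5631, -0.2474, 0.2572]
orientation: [0.704, -0.061, 0.705, 0.06]
contact_force: [-0.4, 0.5, -0.2]
gripper_width: -0.002
```

arm_command(
  rows=[1, 0, -0.4, -0.05, 0, 1, 0, -0.896, -0.116, 0, 1, 0.4, -0.896, -0.116, 0, 1, 0.4, -0.896, -0.116, 0, 1, 0.4, -0.896, -0.116, 0],
)

```text
t: 45.22
ee_pos: [0.5715, -0.377, 0.1989]
orientation: [0.705, -0.063, 0.704, 0.064]
contact_force: [-0.2, -0.3, 0.6]
gripper_width: -0.001
```

Run:
```python
from lib import *
b,d,i=snap("wrist","w33")
go(.5705,-.379,.12,8)
```

```text
t 45.275 at [ 0.5718 -0.3774  0.1999] psi 10.26 w -0.002 F [0.6 0.4 0.1] q7 2.35
move [ 0.532 -0.009 -0.012] yaw 0.0125 mm [79.9 -1.4 -1.8]
```

View pics/w33.png

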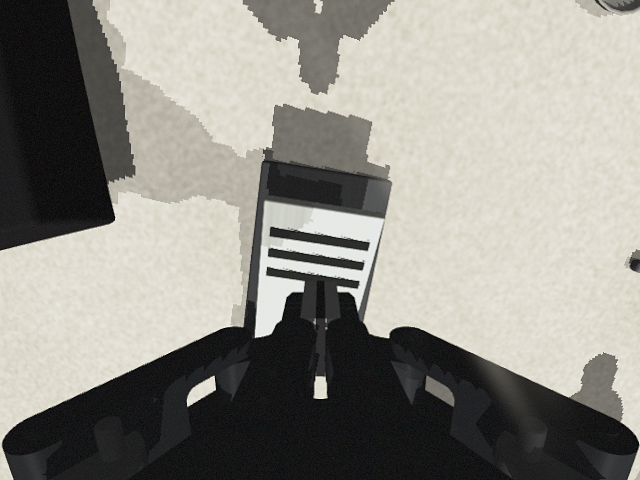

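arm_command(
  rows=[1, 0.25, -0.009, -0.012, 0, 1, 0.4, -0.009, -0.012, 0, 1, 0.5, -0.009, -0.012, 0, 1, 0.56, -0.009, -0.012, 0, 1, 0.59, -0.009, -0.012, 0, 1, 0.61, -0.009, -0.012, 0, 1, 0.61, -0.009, -0.012, 0, 1, 0.61, -0.009, -0.012, 0, 1, 0.61, -0.009, -0.012, 0],
)

```text
t: 46.4
ee_pos: [0.5684, -0.3806, 0.1113]
orientation: [0.705, -0.062, 0.704, 0.062]
contact_force: [-12.3, 8.2, 33.6]
gripper_width: -0.0
```

Run:
```python
from lib import *
b,d,i=snap("scene","s34"); s=ctrl.observe(); print(s['contact_force'],s['ee_pos'])
cv2.imwrite("pics/s34z.png",cv2.resize(b[150:420,90:540],None,fx=1.75,fy=1.75))
```

```text
[-13.59540349   8.1989118   34.37190531] [ 0.56838689 -0.38058305  0.11128524]
```

View pics/s34z.png

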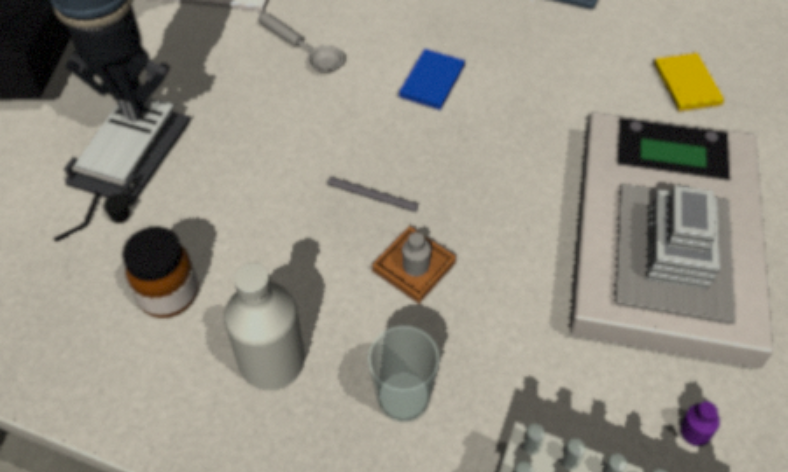

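arm_command(
  rows=[1, -0.15, 0, 0, 0, 1, -0.4, 0, 0, 0, 1, -0.9, 0, 0, 0, 1, -0.9, 0, 0, 0, 1, -0.9, 0, 0, 0],
)

```text
t: 47.08
ee_pos: [0.5693, -0.3809, 0.2434]
orientation: [0.705, -0.063, 0.703, 0.062]
contact_force: [0.9, 1.1, -0.9]
gripper_width: 0.003
```

Run:
```python
from lib import *
b,d,i=snap("scene","s35"); s=ctrl.observe(); print(s['t'],s['contact_force'],s['ee_pos'],s['gripper_width'])
cv2.imwrite("pics/s35z.png",cv2.resize(b[150:420,90:540],None,fx=1.75,fy=1.75))
snap("wrist","w35"); snap("top","t35")
```

```text
47.125 [-0.30200365  0.77798386 -0.54560096] [ 0.56870056 -0.38048761  0.24166843] -0.0019625130290969258
```

View pics/s35z.png

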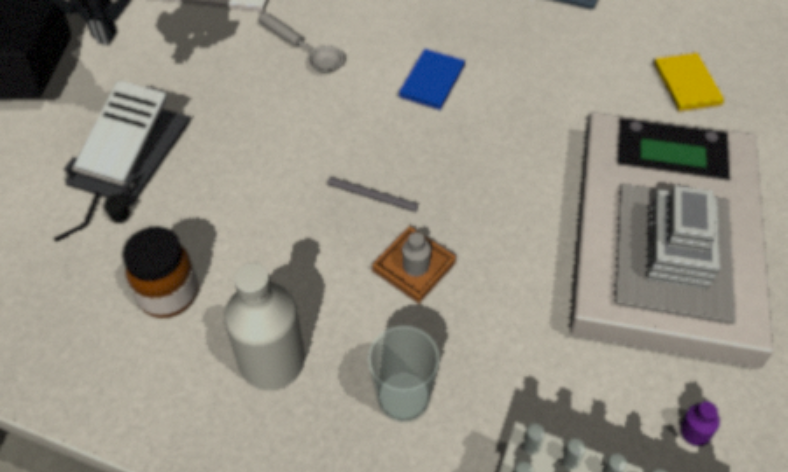

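View pics/t35.png

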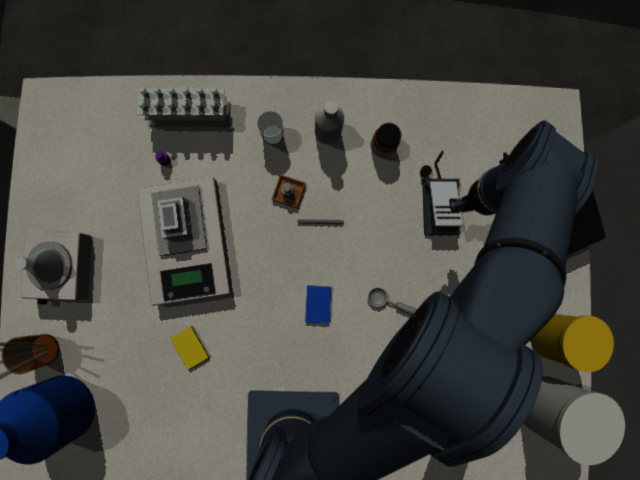

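```bash
python3 -c "
from station import ctrl
print(ctrl.sign_off())"
```

```text
the job is handed in; nothing more can be done
None
```

The job is done and handed in at about 47 s. No verdict is reported, so what follows rests on my own checks.

- **Check weight:** it had been left on the pan. I stood it upright in the middle of its wooden box, and the last pictures show it still there.
- **Zeroing:** with the pan empty I pressed the pedal to its stop, where the force reached about 48 N, and let it up.
- **Pile:** all five trays were present. I stacked the three large ones, then the two small ones, on the pan. I measured each tray right after placing it. The centres lie within about 3 mm of each other and of the pan's centre, and the long sides are within about 1° of the pan's.
- **Recording:** with the pile standing free I pressed the pedal to its stop again, at about 34 N. The scene picture shows the pedal flat while held and up again afterwards.
- **At hand-in:** the scene and top pictures show the pile unchanged, the bottle, beaker and jar where they were, and the gripper clear of everything with its force reading near zero.

One disagreement came up. The first wrist picture was taken before the arm had settled and put the pan's centre about 2.5 mm off in y. I used the later pictures, taken with the arm settled. No check failed. I saw no grip slip and neither small tray was knocked aside.

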